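# Put the dried floats into stock

## Task

The lacquer on the four pike floats in the drying rack is dry: move them one at a time to the stock stands on the ledge, each into the empty hole in front of the sample of its own colour, so that the new row stands in the same order as the samples behind it. Lower each float in upright until it sits fully home and do not drop it. Do not knock the stands and samples, and leave the lacquer tin and the sanding block where they are.

Things in the scene. Friction and masses are not known exactly. Their poses are not given: they have to be found in the camera images.
- float_red_mid (a point): loose red pike float, 128 mm long, about 24 g, with a heavy brass foot 9 mm thick, upright in a bore of the drying rack (strip 56 x 300 mm, top 85 mm above the bench, four bores in line 76 mm apart). Point: on its axis at mid-body, 86 mm above its lower end, 42 mm below its orange tip; z up along it. Body: straight, 28 mm across, 22 mm below to 12 mm above the point: grip here. Its cone below hangs in the bore
- float_green_mid (a point): loose green pike float, 128 mm long, about 24 g, with a heavy brass foot 9 mm thick, upright in a bore of the drying rack (strip 56 x 300 mm, top 85 mm above the bench, four bores in line 76 mm apart). Point: on its axis at mid-body, 86 mm above its lower end, 42 mm below its orange tip; z up along it. Body: straight, 28 mm across, 22 mm below to 12 mm above the point: grip here. Its cone below hangs in the bore
- float_blue_mid (a point): loose blue pike float, 128 mm long, about 24 g, with a heavy brass foot 9 mm thick, upright in a bore of the drying rack (strip 56 x 300 mm, top 85 mm above the bench, four bores in line 76 mm apart). Point: on its axis at mid-body, 86 mm above its lower end, 42 mm below its orange tip; z up along it. Body: straight, 28 mm across, 22 mm below to 12 mm above the point: grip here. Its cone below hangs in the bore
- float_black_mid (a point): loose black pike float, 128 mm long, about 24 g, with a heavy brass foot 9 mm thick, upright in a bore of the drying rack (strip 56 x 300 mm, top 85 mm above the bench, four bores in line 76 mm apart). Point: on its axis at mid-body, 86 mm above its lower end, 42 mm below its orange tip; z up along it. Body: straight, 28 mm across, 22 mm below to 12 mm above the point: grip here. Its cone below hangs in the bore
- bore_red (a point): mouth centre of the empty bore (23 mm wide, through a 14 mm top, open below) in the stand for red floats; z up, x to the stand's back. The top is level with it, 92 mm above the bench, 66 mm wide, x -37 to +113 mm. A red sample float, same shape and height as the loose one seated, is fixed 75 mm behind (+x). Stands: fixed, in a row 76 mm apart. Seated, a float's point is 26 mm above this
- bore_green (a point): mouth centre of the empty bore (23 mm wide, through a 14 mm top, open below) in the stand for green floats; z up, x to the stand's back. The top is level with it, 92 mm above the bench, 66 mm wide, x -37 to +113 mm. A green sample float, same shape and height as the loose one seated, is fixed 75 mm behind (+x). Stands: fixed, in a row 76 mm apart. Seated, a float's point is 26 mm above this
- bore_blue (a point): mouth centre of the empty bore (23 mm wide, through a 14 mm top, open below) in the stand for blue floats; z up, x to the stand's back. The top is level with it, 92 mm above the bench, 66 mm wide, x -37 to +113 mm. A blue sample float, same shape and height as the loose one seated, is fixed 75 mm behind (+x). Stands: fixed, in a row 76 mm apart. Seated, a float's point is 26 mm above this
- bore_black (a point): mouth centre of the empty bore (23 mm wide, through a 14 mm top, open below) in the stand for black floats; z up, x to the stand's back. The top is level with it, 92 mm above the bench, 66 mm wide, x -37 to +113 mm. A black sample float, same shape and height as the loose one seated, is fixed 75 mm behind (+x). Stands: fixed, in a row 76 mm apart. Seated, a float's point is 26 mm above this
- tin_mid (a point): a small round lacquer tin, green, 62 mm across, 66 mm high, loose on the bench; this point is its centre. A bystander: leave it where it is.
- sanding_block_mid (a point): a cork sanding block, 52 x 87 mm, 34 mm high, loose on the bench between rack and stands; this point is its centre. A bystander: leave it where it is.
Not all that is in view belongs to the job. Leave any pink look-alike of the part that bears float_blue_mid alone.

How it is judged:
By the outcome, as a careful person would: the job done as asked, in the order asked, and still so for the second after the job is handed in, with the robot touching nothing.
It also fails if it takes over 112 s, if anything falls off the work surface, if the arm or the gripper's body presses on something with over 40 N, if the wrist force passes 120 N, or if a joint passes its speed limit or range.

## Robot

A 6-joint arm with a two-finger parallel gripper is mounted at the origin on the work surface. World frame = base frame: x ahead of the robot, y to its left, z up, the work surface at z = 0. Lengths are in m, angles in degrees, forces in N, time in s.
With the tool pointing down it reaches from about 0.375 to 0.9 m from the base axis. Payload 3.1 kg.
Tool frame: the origin (TCP) lies between the finger pads; the fingertips stand 22 mm ahead of it and the grasp point (between the pads) lies 3 mm ahead of it (bot.tip_extent is the distance from the TCP to the fingertips, in m); y points along the fingers, z is the direction in which the jaws open and shut, and the axes are right-handed (so a half turn about y gives the same grasp; the last joint's range is limited). The gripper opens to 87 mm and grips with 3 to 60 N. Pads are 19 mm wide; open, the fingers measure 117 mm over their backs; the gripper's body (75 mm by 190 mm) begins 51 mm behind the grasp point.
Start: joints at [58.356, 30.224, 82.088, -0, 67.689, -10.227], TCP at [0.228, 0.582, 0.208] pointing down, gripper open.
Joint ranges: [-176.69, 176.69], [-43.24, 126.21], [12.49, 139.97], [-82, 262], [0, 151.66], [-163.58, 163.58]. Speed limits (degrees/s): [159.86, 159.86, 180, 180, 180, 180].

## Interface

Orientations are given as a 3x3 rotation matrix whose columns are the frame's x, y, z axes.
In Python, from rig import bot, eyes, models gives the robot as it stands. The module is installed in compiled form; this text tells all that it offers.
- The arm moves only by the tool arm_command, never from a script. Its arguments are lists of equal length, an entry for each row: "translation": the shift along the tool's x, y, z each as a share of 0.08 m, from -1 to 1, a list of three; "rotation": the turn, a rotation vector about the tool's x, y, z each as a share of 60 degrees, from -1 to 1, a list of three; "grip": the closure, from -1 (fully open) to 1 (shut), so that 0 is half open. In form: {"translation": [[x, y, z], ...], "rotation": [[rx, ry, rz], ...], "grip": [grip, ...]}. A call has 1 to 5 rows; each row is the pose to reach, as a shift and turn from the pose commanded when the call began, along the tool's axes at that moment; what a row does not reach only later rows make up. A row lasts 1/10 s, in which the tool goes at most 50 mm and 8.59 degrees, less where a joint would pass 70% of its speed; a pose out of reach is approached as far as the arm can. A call with a number of a shift or a turn outside -1 to 1 is refused whole. A call with a gripper value outside its range is refused whole. The fingers move at their own pace and stop on an object; the grip force is fixed at half the most. Time passes only in rows, so rows that repeat a pose let the fingers close. It gives the time, the measured TCP pose, the force and the opening at its end, in the units of the state.
- bot.read_state(): the state, without advancing time (a new reading comes with each control period).
- eyes.capture(name): name is "side" or "top"; returns a dict with "image" (480x640x3 uint8, blue, green, red), "mtx" (3x3 intrinsics, pixels), "dist_coeffs" ([k1, k2, p1, p2, k3] as OpenCV has them; the pictures are not rectified), "rvec" (rotation vector, rad) and "tvec" (3), from world to camera coordinates, as OpenCV has them. Camera axes: x right, y down, z forward; pixel columns grow to the right and rows downward; lengths in m; the calibration is good to about 2 mm. A picture is of the moment at which its call begins. There is no depth.
- bot.hand_in(): hands the job in, once; it reports no verdict.
Trained networks look in the newest picture that a camera, given by its name, has taken for a name from the list of things; names that differ only in an ending like _2 or _b are one class to them, and where a whole thing is asked for, a point or a joint stands for the part that bears it (a point fixed in the world has none). Each returns a list of dicts, best first, with "conf" (0 to 1); they miss things now and then, are a little off and sometimes report something else, mostly with a low value. They report only what shows in the picture. A call takes as long as a camera call. They do not tell look-alikes from the thing itself.
- models.recognise(camera, thing): "extent" ([left, top, right, bottom] as shares, 0 to 1, of the picture: columns of its width, rows of its height, round what is visible of it).
- models.spot_point(camera, thing): "point" ([column, row] as shares, 0 to 1, of the picture: columns of its width, rows of its height: a listed point, or the origin of a listed thing).
The state is a dict: "time_s": time; "joint_positions": joint angles; "qvel": joint speeds; "tau": joint torques, N m; "position": TCP position; "tcp_rot": TCP orientation; "force": force on the tool from outside, world axes, zero at the start; "moment": the same for the moment, N m; "opening": opening from 0.0 (shut) to 1.0 (fully open).
Only numpy, scipy, OpenCV 4.12 (cv2) and the standard library are available. Lean on these libraries where they do the work, as an engineer would, in place of code of your own. Each camera call takes 0.05 s, during which the arm holds its last target. There are 200 camera calls.

## Working session

There is one attempt and no reset: what is moved stays moved. The work goes in short steps, Python scripts to look and compute and a tool call to move; the robot and the scene stay as the last step left them, time stands still between calls to the robot, and variables do not carry over. Pictures are saved under pics/ and viewed, about 12 in all and at most 16, crops included, and the job is handed in when it is done.

Besides the shell and the picture viewer there is one more tool, called after "Call:" as name(argument=value, ...) on one line, values as JSON. arm_command: Moves the arm, as the interface text tells. Shift numbers are shares of 0.08 m and turn numbers shares of 60 degrees, none past 1 either way. Its arguments: {"type":"object","properties":{"translation":{"type":"array"},"rotation":{"type":"array"},"grip":{"type":"array"}},"required":["translation","rotation","grip"]}

```bash
mkdir -p pics
cat > h.py <<'E'
import numpy as np,cv2
from rig import bot,eyes,models
T=['float_%s_mid'%c for c in('red','green','blue','black')]+['bore_%s'%c for c in('red','green','blue','black')]+['tin_mid','sanding_block_mid']
def ray(c,px):
    R=cv2.Rodrigues(np.array(c['rvec'],float))[0];t=np.array(c['tvec'],float).ravel()
    u=cv2.undistortPoints(np.array([[px]],float),np.array(c['mtx'],float),np.array(c['dist_coeffs'],float)).ravel()
    d=R.T@np.array([u[0],u[1],1]);o=-R.T@t
    return o,d
def onz(c,px,z):
    o,d=ray(c,px);return o+d*(z-o[2])/d[2]
def proj(c,P):
    return cv2.projectPoints(np.array([P],float),np.array(c['rvec'],float),np.array(c['tvec'],float),np.array(c['mtx'],float),np.array(c['dist_coeffs'],float))[0].ravel()
def tri(a,pa,b,pb):
    o1,d1=ray(a,pa);o2,d2=ray(b,pb)
    s=np.linalg.lstsq(np.c_[d1,-d2],o2-o1,rcond=None)[0]
    p,q=o1+d1*s[0],o2+d2*s[1];return (p+q)/2,np.linalg.norm(p-q)
E
python3 - <<'E'
from h import *
np.set_printoptions(precision=3,suppress=True)
s=bot.read_state();print(s['position'],s['tcp_rot'],s['time_s'],s['opening'])
for n in('top','side'):
    c=eyes.capture(n);cv2.imwrite(f'pics/{n}0.png',c['image'])
    print(n,'cam',ray(c,(320,240))[0])
    for t in T:
        z=.0
        for r in models.spot_point(n,t)[:3]:
            p=np.array(r['point'])*[640,480]
            z=.111 if 'float' in t else .092 if 'bore' in t else .03
            print(n,t,round(r['conf'],2),p.round(1),onz(c,p,z))
E
```

```text
[0.228 0.581 0.207] [[ 0.931 -0.001  0.365]
 [-0.365 -0.002  0.931]
 [-0.    -1.    -0.002]] 0.0 1.001020024100686
top cam [ 0.452 -0.053  1.11 ]
top float_red_mid 0.72 [216.2 277.3] [0.479 0.176 0.111]
top float_red_mid 0.71 [371.8 288.4] [ 0.455 -0.141  0.111]
top float_green_mid 0.73 [410.9 283.3] [ 0.465 -0.221  0.111]
top float_blue_mid 0.69 [461.7 231.3] [ 0.571 -0.328  0.111]
top float_blue_mid 0.55 [486.6 272.2] [ 0.487 -0.377  0.111]
top float_blue_mid 0.52 [521.5 274.8] [ 0.481 -0.45   0.111]
top float_black_mid 0.65 [448.7 274.3] [ 0.483 -0.299  0.111]
top bore_red 0.57 [145.8 277.6] [0.478 0.331 0.092]
top bore_red 0.41 [410.9 286.6] [ 0.458 -0.224  0.092]
top bore_green 0.77 [214.8 274.9] [0.484 0.184 0.092]
top bore_blue 0.8 [249.6 276.6] [0.48  0.11  0.092]
top bore_blue 0.2 [181.3 276.4] [0.481 0.254 0.092]
top bore_black 0.58 [182.  276.6] [0.481 0.253 0.092]
top bore_black 0.2 [411.8 283.9] [ 0.464 -0.226  0.092]
top tin_mid 0.95 [318.3 200.6] [ 0.651 -0.032  0.03 ]
top sanding_block_mid 0.69 [306.2 278.3] [ 0.478 -0.005  0.03 ]
top sanding_block_mid 0.46 [213.9 275
[... 288 characters left out ...]
-0.348  0.111]
side float_blue_mid 0.72 [287.5 431.6] [ 0.48  -0.488  0.111]
side float_blue_mid 0.68 [284.6 374.9] [ 0.483 -0.381  0.111]
side float_black_mid 0.81 [277.7 338.2] [ 0.475 -0.299  0.111]
side bore_red 0.94 [269.5 161.4] [0.488 0.333 0.092]
side bore_red 0.24 [347.6 265.7] [ 0.633 -0.104  0.092]
side bore_green 0.81 [269.9 194.3] [0.482 0.18  0.092]
side bore_blue 0.55 [271.5 213.7] [0.482 0.1   0.092]
side bore_blue 0.37 [269.7 176.2] [0.485 0.261 0.092]
side bore_black 0.73 [266.3 176. ] [0.476 0.263 0.092]
side tin_mid 0.62 [349.6 265.9] [ 0.648 -0.039  0.03 ]
side tin_mid 0.17 [265.3 158.7] [0.476 0.45  0.03 ]
side sanding_block_mid 0.66 [275.3 267.9] [ 0.48  -0.022  0.03 ]
```

View pics/top0.png

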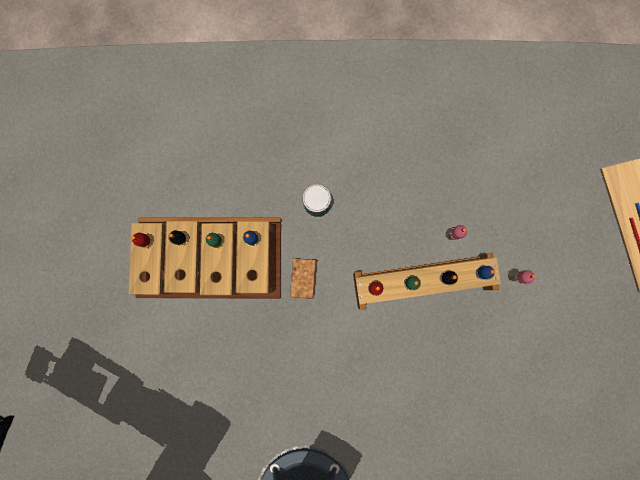

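View pics/side0.png

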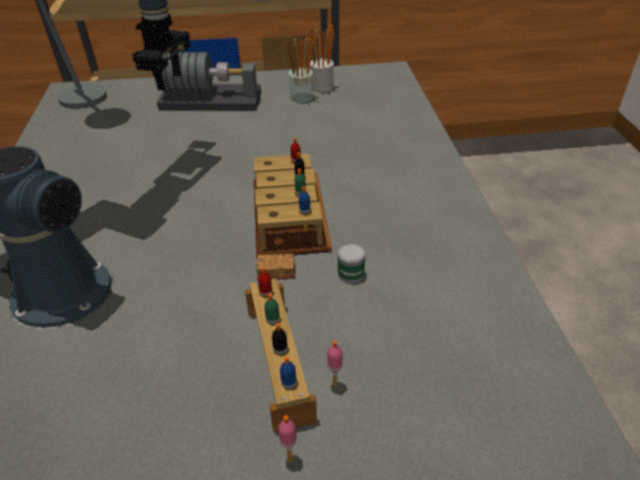

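Both views agree. The stands run red, black, green, blue with y falling (holes in the top view at about 144/180/215/252, 276). The rack holds red, green, black, blue (376,288 to 486,272). The pink look-alikes stand at (459,232) and (527,277), and the tin and block are near (317,199) and (304,278). Next I'll refine the positions from pixels.

Run:
```python
from h import *
np.set_printoptions(precision=4,suppress=True)
t=eyes.capture('top');s=eyes.capture('side')
def blob(c,px,f,r=14):
    x,y=map(int,px);w=c['image'][y-r:y+r+1,x-r:x+r+1].astype(int)
    m=f(w).astype(np.uint8);n,l,st,ce=cv2.connectedComponentsWithStats(m)
    if n<2:return None,0
    d=[st[i,4]/(5+np.hypot(*(ce[i]-r))) for i in range(1,n)];k=1+int(np.argmax(d))
    return ce[k]+[x-r,y-r],st[k,4]
dark=lambda w:w.sum(2)<200
for n,p,q in(('red',(144.5,277),(268,162)),('black',(180,275),(268,177)),('green',(215.5,277.5),(269,195)),('blue',(252,275),(272,214))):
    a,k=blob(t,p,dark,9);b,j=blob(s,q,dark,6)
    print('bore',n,a,k,onz(t,a,.092),b,j,None if b is None else onz(s,b,.092))
org=lambda w:(w[...,2]>150)&(w[...,2]-w[...,0]>90)&(w[...,1]-w[...,0]>15)&(w[...,2]-w[...,1]>50)
for n,p,q in(('red',(376,288),(264,272)),('green',(413,283),(270,298)),('black',(450,277),(278,326)),('blue',(486,272),(287,362))):
    a,k=blob(t,p,org,9);b,j=blob(s,q,org,9)
    print('tip',n,a,k,b,j,None if a is None else onz(t,a,.15), '' if a is None or b is None else tri(t,a,s,b))
im=np.vstack([np.hstack([cv2.resize(t['image'][225:300,130:290],None,fx=4,fy=4),]),cv2.resize(t['image'][245:310,350:510],None,fx=4,fy=4)])
cv2.imwrite('pics/crop1.png',im)
```

```text
bore red [144.5833 276.25  ] 60 [0.4813 0.3334 0.092 ] [267.3846 162.6154] 13 [0.482  0.3277 0.092 ]
bore black [179.8684 274.2632] 76 [0.4855 0.2577 0.092 ] [270.25   178.3333] 12 [0.486  0.2513 0.092 ]
bore green [215.4458 276.5783] 83 [0.4806 0.1821 0.092 ] [269.8235 195.2941] 17 [0.4814 0.1762 0.092 ]
bore blue [251.6786 274.7738] 84 [0.4842 0.106  0.092 ] [272.9048 213.8571] 21 [0.4851 0.0993 0.092 ]
tip red [377.4545 288.1818] 11 [262.7895 267.1053] 19 [ 0.4554 -0.149   0.15  ] (array([ 0.4563, -0.149 ,  0.1505]), np.float64(0.0016251338935846737))
tip green [416.  282.8] 10 [270.     294.7143] 7 [ 0.4655 -0.2246  0.15  ] (array([ 0.4665, -0.2248,  0.1484]), np.float64(0.0021014942247121753))
tip black [454. 277.] 9 [277.5 324.5] 14 [ 0.4763 -0.2996  0.15  ] (array([ 0.4769, -0.3001,  0.1481]), np.float64(0.0010742697575182544))
tip blue [492.1818 271.1818] 11 [286.1053 357.5789] 19 [ 0.4871 -0.3758  0.15  ] (array([ 0.4874, -0.376 ,  0.1495]), np.float64(0.0004854331723839522))
```

View pics/crop1.png

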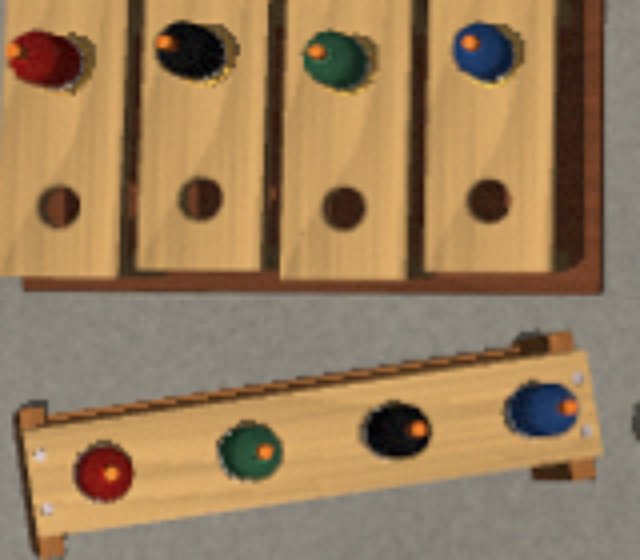

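Call:
arm_command(translation=[[0,0,0],[0,0,0],[0,0,0],[0,0,0]], rotation=[[0,-0.13,0],[0,-0.26,0],[0,-0.357,0],[0,-0.357,0]], grip=[-0.38,-0.38,-0.38,-0.38])

```text
time_s: 1.6
position: [0.2282, 0.5818, 0.2083]
tcp_rot: [[1.0, 0.0, 0.0], [-0.0, 0.0, 1.0], [0.0, -1.0, 0.0]]
force: [-0.6, -0.6, 0.0]
opening: 0.737
```

Call:
arm_command(translation=[[0.16,0,-0.5],[0.32,0,-1]], rotation=[[0,0,0],[0,0,0]], grip=[-0.38,-0.38])

```text
time_s: 1.8
position: [0.2538, 0.5016, 0.2081]
tcp_rot: [[1.0, 0.001, 0.0], [-0.0, 0.0, 1.0], [0.001, -1.0, 0.0]]
force: [0.5, 0.3, 0.0]
opening: 0.695
```

```bash
python3 -c "
from h import *
s=bot.read_state();print(s['position'],s['tcp_rot'],s['time_s'],s['opening'],s['force'])"
```

```text
[0.25380547 0.50163993 0.20814923] [[ 9.99999795e-01  6.07622494e-04  2.02479913e-04]
 [-2.02710894e-04  3.80100655e-04  9.99999907e-01]
 [ 6.07545475e-04 -9.99999743e-01  3.80223749e-04]] 1.8 0.6948598330917043 [0.494843   0.31745176 0.00951717]
```

Call:
arm_command(translation=[[0.16,0,-0.5],[0.31,0,-1]], rotation=[[0,0,0],[0,0,0]], grip=[-0.38,-0.38])

```text
time_s: 2.0
position: [0.2789, 0.4205, 0.2085]
tcp_rot: [[1.0, 0.001, 0.002], [-0.002, 0.0, 1.0], [0.001, -1.0, 0.0]]
force: [-0.4, 1.0, 0.1]
opening: 0.691
```

Call:
arm_command(translation=[[0.16,0,-0.5],[0.31,0,-1]], rotation=[[0,0,0],[0,0,0]], grip=[-0.38,-0.38])

```text
time_s: 2.2
position: [0.3039, 0.3405, 0.2086]
tcp_rot: [[1.0, 0.001, 0.002], [-0.002, 0.0, 1.0], [0.001, -1.0, 0.0]]
force: [0.6, 0.2, -0.2]
opening: 0.691
```

Call:
arm_command(translation=[[0.16,0,-0.5],[0.31,0,-1]], rotation=[[0,0,0],[0,0,0]], grip=[-0.38,-0.38])

```text
time_s: 2.4
position: [0.3288, 0.2605, 0.2087]
tcp_rot: [[1.0, 0.001, 0.002], [-0.002, 0.0, 1.0], [0.001, -1.0, 0.0]]
force: [0.9, -0.3, 0.4]
opening: 0.689
```

Call:
arm_command(translation=[[0.16,0,-0.5],[0.31,0,-1]], rotation=[[0,0,0],[0,0,0]], grip=[-0.38,-0.38])

```text
time_s: 2.6
position: [0.3536, 0.1804, 0.2087]
tcp_rot: [[1.0, 0.001, 0.002], [-0.002, 0.0, 1.0], [0.001, -1.0, 0.0]]
force: [0.4, -0.0, -0.2]
opening: 0.688
```

Call:
arm_command(translation=[[0.16,0,-0.5],[0.31,0,-1]], rotation=[[0,0,0],[0,0,0]], grip=[-0.38,-0.38])

```text
time_s: 2.8
position: [0.3785, 0.1002, 0.2087]
tcp_rot: [[1.0, 0.001, 0.003], [-0.003, 0.0, 1.0], [0.001, -1.0, 0.0]]
force: [0.4, -0.0, 0.4]
opening: 0.689
```

Call:
arm_command(translation=[[0.16,0,-0.5],[0.31,0,-1]], rotation=[[0,0,0],[0,0,0]], grip=[-0.38,-0.38])

```text
time_s: 3.0
position: [0.4032, 0.02, 0.2087]
tcp_rot: [[1.0, 0.001, 0.003], [-0.003, -0.0, 1.0], [0.001, -1.0, -0.0]]
force: [0.4, 0.8, -0.0]
opening: 0.692
```

Call:
arm_command(translation=[[0.16,0,-0.5],[0.31,0,-1]], rotation=[[0,0,0],[0,0,0]], grip=[-0.38,-0.38])

```text
time_s: 3.2
position: [0.4279, -0.0601, 0.2087]
tcp_rot: [[1.0, 0.001, 0.003], [-0.003, -0.0, 1.0], [0.001, -1.0, -0.0]]
force: [0.6, 0.9, -0.3]
opening: 0.693
```

Call:
arm_command(translation=[[0.16,0,-0.5],[0.31,0,-1]], rotation=[[0,0,0],[0,0,0]], grip=[-0.38,-0.38])

```text
time_s: 3.4
position: [0.4527, -0.1401, 0.2086]
tcp_rot: [[1.0, 0.001, 0.003], [-0.003, -0.0, 1.0], [0.001, -1.0, -0.0]]
force: [-0.2, 0.3, 0.5]
opening: 0.69
```

Call:
arm_command(translation=[[0.04,0,-0.11],[0.04,0.3,-0.11],[0.04,0.6,-0.11]], rotation=[[0,0,0],[0,0,0],[0,0,0]], grip=[-0.38,-0.38,-0.38])

```text
time_s: 3.7
position: [0.456, -0.1475, 0.1604]
tcp_rot: [[1.0, 0.002, 0.003], [-0.003, -0.001, 1.0], [0.002, -1.0, -0.001]]
force: [-0.1, -0.2, 0.1]
opening: 0.687
```

Call:
arm_command(translation=[[0,0.2,0],[0,0.4,0],[0,0.58,0],[0,0.58,0]], rotation=[[0,0,0],[0,0,0],[0,0,0],[0,0,0]], grip=[-0.38,-0.38,-0.38,-0.38])

```text
time_s: 4.1
position: [0.454, -0.1456, 0.1126]
tcp_rot: [[1.0, -0.004, 0.001], [-0.001, 0.002, 1.0], [-0.004, -1.0, 0.002]]
force: [0.8, 0.3, 0.2]
opening: 0.689
```

Run:
```python
from h import *
s=bot.read_state();print(s['position'],s['opening'],s['force'])
t=eyes.capture('top');c=eyes.capture('side')
cv2.imwrite('pics/g1.png',np.hstack([cv2.resize(t['image'][230:330,320:440],(480,400)),cv2.resize(c['image'][200:320,220:310],(300,400))]))
```

```text
[ 0.45399044 -0.14560352  0.11257402] 0.689476612478107 [0.81813805 0.30774196 0.22699895]
```

View pics/g1.png

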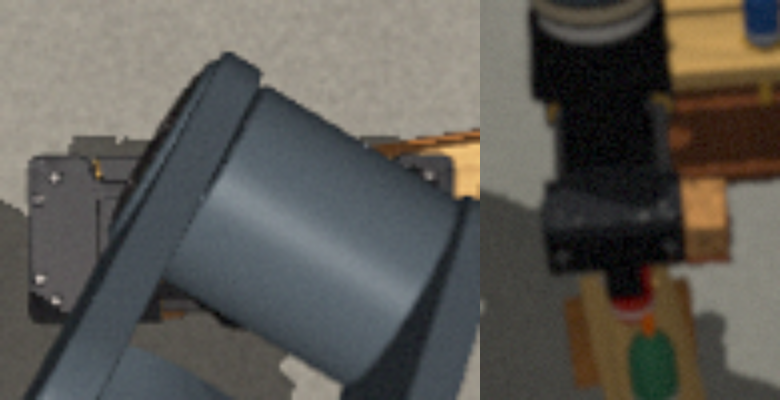

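Call:
arm_command(translation=[[0.02,0,-0.03],[0.02,0,-0.03],[0.02,0,-0.03],[0.02,0,-0.03],[0.02,0,-0.03]], rotation=[[0,0,0],[0,0,0],[0,0,0],[0,0,0],[0,0,0]], grip=[-0.38,0.1,0.6,1,1])

```text
time_s: 4.7
position: [0.457, -0.1494, 0.1142]
tcp_rot: [[1.0, 0.0, 0.0], [-0.0, -0.0, 1.0], [0.0, -1.0, -0.0]]
force: [-0.2, -0.2, -1.0]
opening: 0.412
```

Call:
arm_command(translation=[[0,0,0],[0,0,0],[0,0,0],[0,0,0],[0,0,0]], rotation=[[0,0,0],[0,0,0],[0,0,0],[0,0,0],[0,0,0]], grip=[1,1,1,1,1])

```text
time_s: 5.2
position: [0.457, -0.1494, 0.114]
tcp_rot: [[1.0, -0.0, -0.0], [0.0, -0.0, 1.0], [-0.0, -1.0, -0.0]]
force: [-1.0, 0.1, 0.4]
opening: 0.237
```

Run:
```python
from h import *
c=eyes.capture('side');s=bot.read_state();print(s['time_s'],s['position'],s['opening'],s['force'])
cv2.imwrite('pics/g2.png',cv2.resize(c['image'][230:340,220:320],(700,600),interpolation=cv2.INTER_CUBIC)) if 0 else cv2.imwrite('pics/g2.png',cv2.resize(c['image'][220:320,210:320],(660,600),interpolation=cv2.INTER_CUBIC))
print(proj(c,[.457,-.1494,.111]),proj(c,[.457,-.1494,.0895]))
```

```text
5.25 [ 0.45704451 -0.14939946  0.11394876] 0.2327221765590982 [ 0.68161371 -0.09475621  0.81275388]
[264.41591804 281.76172384] [265.28162872 289.38237886]
```

View pics/g2.png

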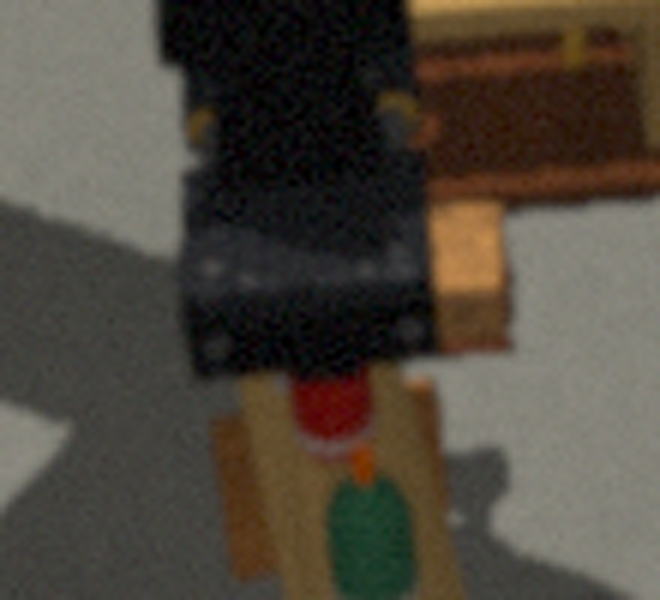

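Run:
```python
from h import *
c=eyes.capture('side');t=eyes.capture('top')
for P in([.457,-.149,.1075],[.457,-.149,.1495],[.457,-.16,.092],[.457,-.18,.092],[.457,-.244,.162],[.42,-.244,.162],[.494,-.244,.162],[.457,-.149,.085],[.457,-.178,.085]): print(P,proj(c,P).round(1))
print(models.recognise('side','float_red_mid')[:2],models.spot_point('side','float_red_mid')[:2])
cv2.imwrite('pics/g3.png',cv2.resize(c['image'][60:320,120:360],(720,590*1),interpolation=cv2.INTER_CUBIC).clip(0,255)); 
g=cv2.imread('pics/g3.png');cv2.imwrite('pics/g3.png',cv2.convertScaleAbs((g/255.)**.5*255))
```

```text
[0.457, -0.149, 0.1075] [264.6 282.9]
[0.457, -0.149, 0.1495] [262.8 267.5]
[0.457, -0.16, 0.092] [265.4 292.2]
[0.457, -0.18, 0.092] [265.8 299.3]
[0.457, -0.244, 0.162] [264.1 297.5]
[0.42, -0.244, 0.162] [243.7 299.4]
[0.494, -0.244, 0.162] [284.4 295.5]
[0.457, -0.149, 0.085] [265.5 290.8]
[0.457, -0.178, 0.085] [266. 301.]
[{'extent': [0.3989, 0.5848, 0.4244, 0.6152], 'conf': 0.52}, {'extent': [0.4139, 0.6108, 0.4334, 0.6817], 'conf': 0.33}] [{'point': [0.4028, 0.5879], 'conf': 0.57}]
```

View pics/g3.png

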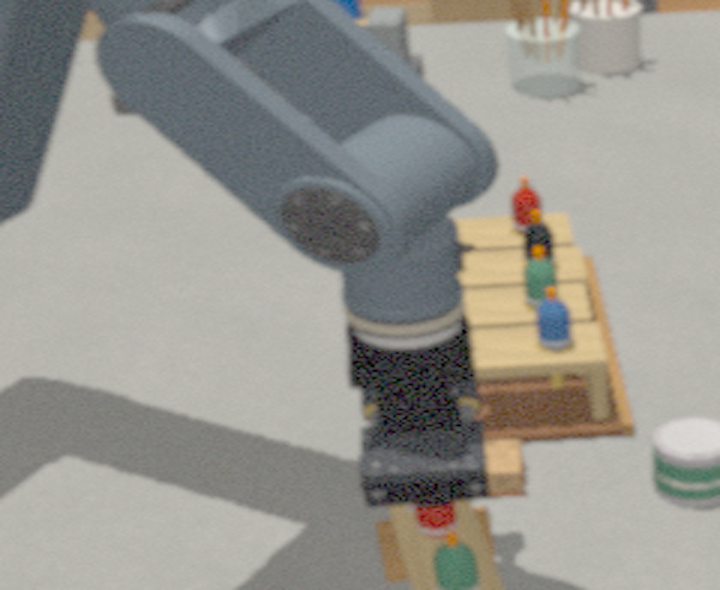

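The closed opening is 20 mm rather than 28. In the side view the gripper also looks about 15 px (roughly 40 mm) higher than its reported pose, so I'll check the geometry before lifting.

Run:
```python
from h import *
print(bot.tip_extent,[a for a in dir(bot) if a[0]!='_'])
s=bot.read_state();print(s['opening'],s['joint_positions'],s['tau'])
```

```text
0.022 ['PlanningError', 'hand_in', 'read_state', 'tip_extent']
0.23525259092322948 [-3.14460992e+01  2.79639015e+01  1.07704857e+02 -2.56565393e-03
  4.43279670e+01 -1.21447495e+02] [ 6.14014152e-02 -3.48933327e+01 -1.05126214e+01 -1.89292413e-02
  6.17957767e-02  2.17683059e-04]
```

Call:
arm_command(translation=[[0,0,0],[0,0,0],[0,0,0]], rotation=[[0,0,0],[0,0,0],[0,0,0]], grip=[1,1,1])

```text
time_s: 5.75
position: [0.457, -0.1494, 0.1139]
tcp_rot: [[1.0, 0.0, -0.0], [0.0, -0.0, 1.0], [0.0, -1.0, -0.0]]
force: [-1.0, -0.7, 0.4]
opening: 0.238
```

Call:
arm_command(translation=[[0,0,0],[0,0,0],[0,0,0],[0,0,0],[0,0,0]], rotation=[[0,0,0],[0,0,0],[0,0,0],[0,0,0],[0,0,0]], grip=[-0.38,-0.38,-0.38,-0.38,-0.38])

```text
time_s: 6.25
position: [0.457, -0.1493, 0.1139]
tcp_rot: [[1.0, -0.0, -0.0], [0.0, 0.0, 1.0], [-0.0, -1.0, 0.0]]
force: [-0.7, -0.4, 0.5]
opening: 0.603
```

Call:
arm_command(translation=[[0,0,0],[0,0,0],[0,0,0],[0,0.06,0],[0,0.06,0]], rotation=[[0,0,0],[0,0,0],[0,0,0],[0,0,0],[0,0,0]], grip=[-0.38,-0.38,-0.38,-0.38,-0.38])

```text
time_s: 6.75
position: [0.4566, -0.1491, 0.1086]
tcp_rot: [[1.0, -0.001, 0.0], [-0.0, 0.001, 1.0], [-0.001, -1.0, 0.001]]
force: [-0.8, 0.4, -0.0]
opening: 0.69
```

Run:
```python
from h import *
c=eyes.capture('side');t=eyes.capture('top');s=bot.read_state();print(s['position'],s['opening'],s['force'])
for P in([.457,-.179,.087],[.457,-.194,.087],[.457,-.119,.087]):print(proj(c,P).round(1))
g=cv2.resize(c['image'][250:320,220:310],None,fx=7,fy=7,interpolation=cv2.INTER_CUBIC)
cv2.imwrite('pics/g4.png',((g/255.)**.5*255).astype(np.uint8))
```

```text
[ 0.45682361 -0.14924397  0.10888154] 0.6872255597057306 [ 0.14160583 -0.24269241  0.36776004]
[266.  300.7]
[266.3 306.1]
[264.8 280. ]
```

View pics/g4.png

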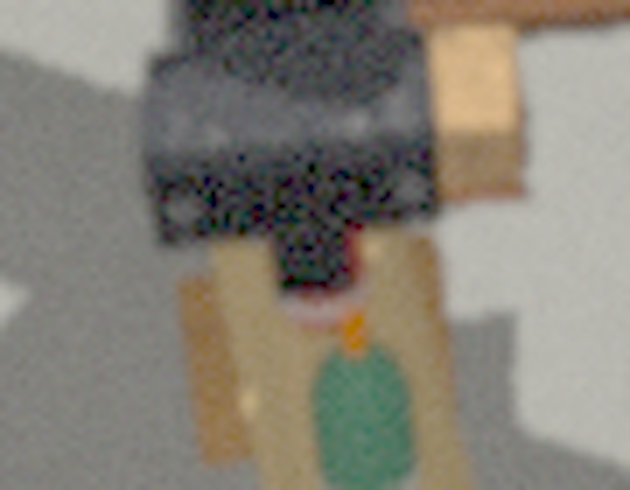

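The finger ends at row 291, where the reported pose predicts about 303. The fingertips are therefore about 30 mm higher than the state says, and the pads closed on the float's upper taper. I'll go down further in steps and watch the force.

Call:
arm_command(translation=[[0,0.1,0],[0,0.2,0],[0,0.25,0],[0,0.25,0]], rotation=[[0,0,0],[0,0,0],[0,0,0],[0,0,0]], grip=[-0.38,-0.38,-0.38,-0.38])

```text
time_s: 7.25
position: [0.4564, -0.149, 0.0882]
tcp_rot: [[1.0, -0.002, -0.0], [0.0, 0.001, 1.0], [-0.002, -1.0, 0.001]]
force: [-0.4, -1.1, 0.3]
opening: 0.69
```

Run:
```python
from h import *
c=eyes.capture('side');s=bot.read_state();print(s['position'],s['opening'],s['force'])
for z in (.09,.1,.11):print(proj(c,[.457,-.185,z]).round(1))
g=cv2.resize(c['image'][250:320,220:310],None,fx=7,fy=7,interpolation=cv2.INTER_CUBIC)
cv2.imwrite('pics/g5.png',((g/255.)**.5*255).astype(np.uint8))
```

```text
[ 0.45668289 -0.14914814  0.08857479] 0.6909620609329636 [0.09815259 0.366709   0.15996039]
[266.  301.8]
[265.6 298.3]
[265.2 294.7]
```

View pics/g5.png

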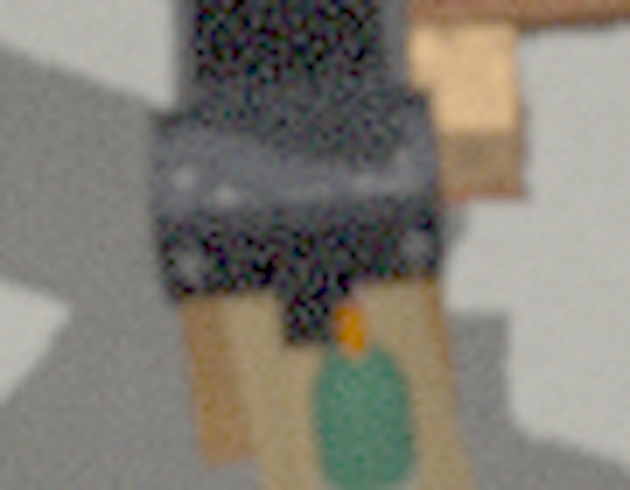

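Finger bottom is now at row 299, so the tips are at about z 0.10. I'll go 5 mm lower and close.

Call:
arm_command(translation=[[0.01,0.03,0],[0.01,0.06,0],[0.01,0.06,0],[0.01,0.06,0],[0.01,0.06,0]], rotation=[[0,0,0],[0,0,0],[0,0,0],[0,0,0],[0,0,0]], grip=[-0.38,-0.38,0.4,1,1])

```text
time_s: 7.8
position: [0.4579, -0.1494, 0.0845]
tcp_rot: [[1.0, 0.0, -0.0], [0.0, -0.0, 1.0], [0.0, -1.0, -0.0]]
force: [1.2, -0.1, 0.5]
opening: 0.498
```

Call:
arm_command(translation=[[0,0,0],[0,0,0],[0,0,0],[0,0,0],[0,0,0]], rotation=[[0,0,0],[0,0,0],[0,0,0],[0,0,0],[0,0,0]], grip=[1,1,1,1,1])

```text
time_s: 8.3
position: [0.4579, -0.1494, 0.0844]
tcp_rot: [[1.0, 0.0, -0.0], [0.0, -0.0, 1.0], [0.0, -1.0, -0.0]]
force: [-0.0, 0.1, 0.7]
opening: 0.313
```

Call:
arm_command(translation=[[0,0,0],[0,0,0]], rotation=[[0,0,0],[0,0,0]], grip=[1,1])

```text
time_s: 8.5
position: [0.4579, -0.1494, 0.0844]
tcp_rot: [[1.0, 0.0, -0.0], [0.0, -0.0, 1.0], [0.0, -1.0, -0.0]]
force: [1.0, -0.7, 1.5]
opening: 0.311
```

Opening is 27 mm, so it has the body. Lifting now.

Call:
arm_command(translation=[[0,-0.1,0],[0,-0.3,0],[0,-0.6,0],[0,-0.9,0]], rotation=[[0,0,0],[0,0,0],[0,0,0],[0,0,0]], grip=[1,1,1,1])

```text
time_s: 8.9
position: [0.4574, -0.1491, 0.1573]
tcp_rot: [[1.0, -0.001, 0.0], [-0.0, 0.001, 1.0], [-0.001, -1.0, 0.001]]
force: [0.7, -0.8, 0.3]
opening: 0.315
```

Call:
arm_command(translation=[[0,-0.4,0],[0,-0.8,0],[0,-0.8,0]], rotation=[[0,0,0],[0,0,0],[0,0,0]], grip=[1,1,1])

```text
time_s: 9.2
position: [0.4604, -0.1508, 0.2248]
tcp_rot: [[1.0, 0.009, -0.0], [0.0, -0.005, 1.0], [0.009, -1.0, -0.005]]
force: [0.4, -0.7, 0.1]
opening: 0.31
```

Run:
```python
from h import *
c=eyes.capture('side');s=bot.read_state();print(s['position'],s['opening'],s['force'])
p=np.array(s['position'])
for dz in(0,.033):print([proj(c,p+[0,0,dz+k]).round(1) for k in(-.09,-.022)])
g=cv2.resize(c['image'][130:330,180:380],None,fx=3,fy=3,interpolation=cv2.INTER_CUBIC)
cv2.imwrite('pics/g6.png',((g/255.)**.5*255).astype(np.uint8))
```

```text
[ 0.45905625 -0.14998034  0.2227114 ] 0.3099464233525397 [0.28918407 0.67975946 0.03249716]
[array([264.6, 274. ]), array([261.6, 248. ])]
[array([263.2, 261.6]), array([260.1, 234.6])]
```

View pics/g6.png

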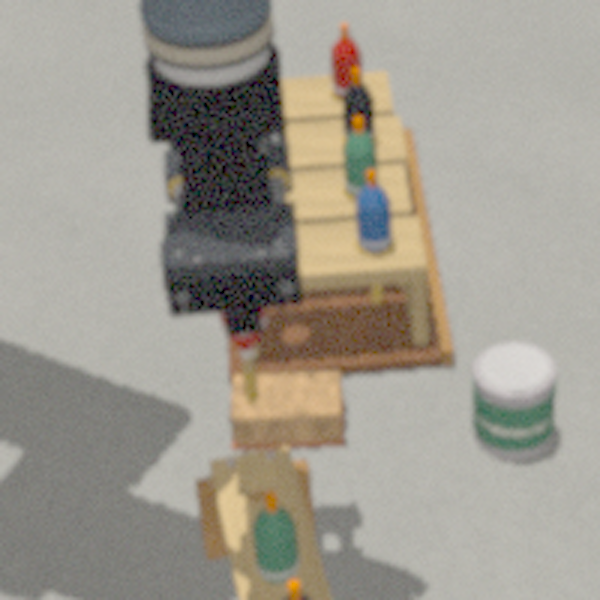

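Red is held upright, with its foot at (263,264) in the side picture, which puts it at z 0.159 as planned. Now carrying it to the red stand.

Call:
arm_command(translation=[[0.02,0,0.5],[0.05,0,1]], rotation=[[0,0,0],[0,0,0]], grip=[1,1])

```text
time_s: 9.45
position: [0.4609, -0.0689, 0.2194]
tcp_rot: [[1.0, -0.002, 0.003], [-0.003, 0.001, 1.0], [-0.002, -1.0, 0.001]]
force: [0.6, 0.0, -0.7]
opening: 0.313
```

Call:
arm_command(translation=[[0.02,0,0.5],[0.05,0,1]], rotation=[[0,0,0],[0,0,0]], grip=[1,1])

```text
time_s: 9.65
position: [0.4644, 0.0122, 0.2191]
tcp_rot: [[1.0, -0.003, 0.001], [-0.001, 0.001, 1.0], [-0.003, -1.0, 0.001]]
force: [0.4, -0.3, -0.1]
opening: 0.314
```

Call:
arm_command(translation=[[0.02,0,0.5],[0.05,0,1]], rotation=[[0,0,0],[0,0,0]], grip=[1,1])

```text
time_s: 9.85
position: [0.4683, 0.0923, 0.2191]
tcp_rot: [[1.0, -0.003, 0.0], [-0.0, 0.0, 1.0], [-0.003, -1.0, 0.0]]
force: [0.4, -0.3, -0.1]
opening: 0.316
```

Call:
arm_command(translation=[[0.02,0,0.5],[0.05,0,1]], rotation=[[0,0,0],[0,0,0]], grip=[1,1])

```text
time_s: 10.05
position: [0.4723, 0.1721, 0.219]
tcp_rot: [[1.0, -0.003, -0.0], [0.0, -0.0, 1.0], [-0.003, -1.0, -0.0]]
force: [0.7, -1.2, 0.0]
opening: 0.314
```

Call:
arm_command(translation=[[0.02,0,0.5],[0.05,0,1]], rotation=[[0,0,0],[0,0,0]], grip=[1,1])

```text
time_s: 10.25
position: [0.4763, 0.252, 0.2188]
tcp_rot: [[1.0, -0.003, -0.0], [0.0, -0.001, 1.0], [-0.003, -1.0, -0.001]]
force: [0.2, -0.2, 0.0]
opening: 0.314
```

Call:
arm_command(translation=[[0.02,0,0.5],[0.05,0,1],[0.065,0,1],[0.065,0,1]], rotation=[[0,0,0],[0,0,0],[0,0,0],[0,0,0]], grip=[1,1,1,1])

```text
time_s: 10.65
position: [0.4818, 0.3307, 0.2187]
tcp_rot: [[1.0, -0.003, -0.002], [0.002, -0.002, 1.0], [-0.003, -1.0, -0.002]]
force: [0.4, -0.6, 0.1]
opening: 0.314
```

Call:
arm_command(translation=[[0,0.25,0.03],[0,0.5,0.03],[0,0.5,0.03],[0,0.5,0.03]], rotation=[[0,0,0],[0,0,0],[0,0,0],[0,0,0]], grip=[1,1,1,1])

```text
time_s: 11.05
position: [0.4826, 0.3316, 0.1799]
tcp_rot: [[1.0, -0.002, 0.001], [-0.002, -0.001, 1.0], [-0.002, -1.0, -0.001]]
force: [0.3, -0.3, 0.2]
opening: 0.315
```

Run:
```python
from h import *
c=eyes.capture('side');t=eyes.capture('top');s=bot.read_state();p=np.array(s['position']);print(p,s['opening'],s['force'])
f=p+[0,0,.0228-.086];print('foot pred',f,proj(c,f).round(1),proj(c,f+[0,0,-.01]).round(1),'hole',proj(c,[.4813,.3334,.092]).round(1))
g=cv2.resize(c['image'][90:230,200:370],None,fx=4.2,fy=4.2,interpolation=cv2.INTER_CUBIC)
cv2.imwrite('pics/g7.png',((g/255.)**.5*255).astype(np.uint8))
```

```text
[0.48369032 0.33247355 0.18120166] 0.3110322676747195 [ 0.61272198  0.39887049 -0.13251064]
foot pred [0.48369032 0.33247355 0.11800166] [267.2 153.2] [267.5 156.4] hole [267.  161.5]
```

View pics/g7.png

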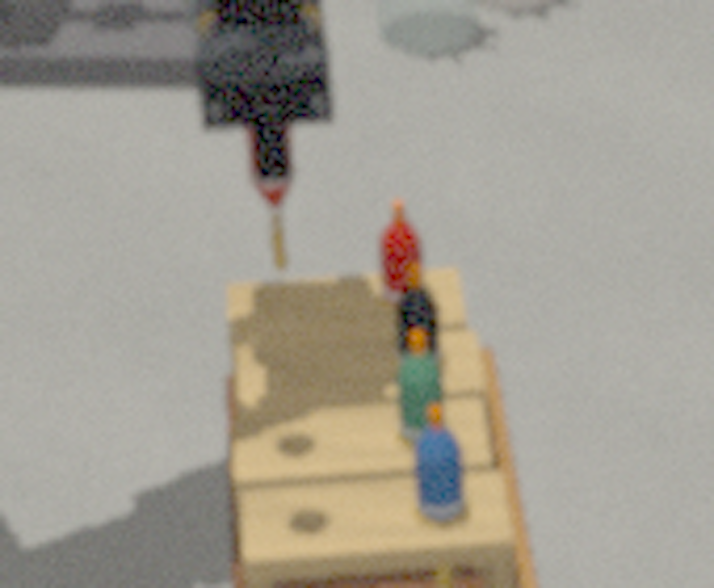

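Foot seen at (266.9,153.8), against a prediction of (267.2,153.2). It is above the hole, so lowering.

Call:
arm_command(translation=[[-0.02,0.15,0.01],[-0.02,0.3,0.01],[-0.02,0.5,0.01],[-0.02,0.7,0.01],[-0.02,0.7,0.01]], rotation=[[0,0,0],[0,0,0],[0,0,0],[0,0,0],[0,0,0]], grip=[1,1,1,1,1])

```text
time_s: 11.65
position: [0.4792, 0.3329, 0.1215]
tcp_rot: [[1.0, -0.006, -0.0], [0.0, -0.002, 1.0], [-0.006, -1.0, -0.002]]
force: [-0.9, -0.2, 0.4]
opening: 0.315
```

Call:
arm_command(translation=[[0,0.08,0],[0,0.16,0],[0,0.24,0],[0,0.3,0],[0,0.3,0]], rotation=[[0,0,0],[0,0,0],[0,0,0],[0,0,0],[0,0,0]], grip=[1,1,1,1,1])

```text
time_s: 12.15
position: [0.4809, 0.3336, 0.0997]
tcp_rot: [[1.0, -0.001, -0.0], [0.0, -0.001, 1.0], [-0.001, -1.0, -0.001]]
force: [0.7, -0.4, -0.3]
opening: 0.311
```

Call:
arm_command(translation=[[0,0.03,0],[0,0.05,0],[0,0.05,0]], rotation=[[0,0,0],[0,0,0],[0,0,0]], grip=[1,1,1])

```text
time_s: 12.45
position: [0.4814, 0.3338, 0.0963]
tcp_rot: [[1.0, -0.0, -0.0], [0.0, -0.0, 1.0], [-0.0, -1.0, -0.0]]
force: [-0.4, 0.4, -0.4]
opening: 0.31
```

Call:
arm_command(translation=[[0,0.015,0],[0,0.015,0]], rotation=[[0,0,0],[0,0,0]], grip=[1,1])

```text
time_s: 12.65
position: [0.4815, 0.3339, 0.0952]
tcp_rot: [[1.0, 0.0, -0.0], [0.0, 0.0, 1.0], [0.0, -1.0, 0.0]]
force: [0.2, 0.3, -0.6]
opening: 0.31
```

Call:
arm_command(translation=[[0,0.015,0],[0,0.015,0]], rotation=[[0,0,0],[0,0,0]], grip=[1,1])

```text
time_s: 12.85
position: [0.4818, 0.334, 0.0941]
tcp_rot: [[1.0, 0.001, -0.0], [0.0, 0.0, 1.0], [0.001, -1.0, 0.0]]
force: [0.3, -0.1, 0.3]
opening: 0.314
```

Call:
arm_command(translation=[[0,0.015,0],[0,0.015,0]], rotation=[[0,0,0],[0,0,0]], grip=[1,1])

```text
time_s: 13.05
position: [0.4822, 0.334, 0.093]
tcp_rot: [[1.0, 0.002, -0.0], [0.0, 0.0, 1.0], [0.002, -1.0, 0.0]]
force: [1.0, 0.3, 1.2]
opening: 0.315
```

Call:
arm_command(translation=[[0,0.015,0],[0,0.015,0]], rotation=[[0,0,0],[0,0,0]], grip=[1,1])

```text
time_s: 13.25
position: [0.4825, 0.3339, 0.0921]
tcp_rot: [[1.0, 0.002, -0.0], [0.0, 0.0, 1.0], [0.002, -1.0, 0.0]]
force: [1.6, -1.3, 3.4]
opening: 0.312
```

Call:
arm_command(translation=[[0,0.01,0],[0,0.01,0]], rotation=[[0,0,0],[0,0,0]], grip=[1,1])

```text
time_s: 13.45
position: [0.4827, 0.3338, 0.0917]
tcp_rot: [[1.0, 0.003, -0.0], [0.0, 0.0, 1.0], [0.003, -1.0, 0.0]]
force: [2.3, -1.5, 5.2]
opening: 0.311
```

Contact at z 0.092, matching the 7 mm difference in deck heights, so the float is home. Releasing and retreating upward.

Call:
arm_command(translation=[[0,0,0],[0,0,0],[0,0,0],[0,0,0],[0,0,0]], rotation=[[0,0,0],[0,0,0],[0,0,0],[0,0,0],[0,0,0]], grip=[0.2,0,-0.3,-0.38,-0.38])

```text
time_s: 13.95
position: [0.4809, 0.3338, 0.0904]
tcp_rot: [[1.0, -0.001, -0.0], [0.0, -0.0, 1.0], [-0.001, -1.0, -0.0]]
force: [-0.3, 0.1, -0.3]
opening: 0.652
```

Call:
arm_command(translation=[[0,-0.1,0],[0,-0.3,0],[0,-0.6,0],[0,-0.9,0],[0,-1,0]], rotation=[[0,0,0],[0,0,0],[0,0,0],[0,0,0],[0,0,0]], grip=[-0.38,-0.38,-0.38,-0.38,-0.38])

```text
time_s: 14.45
position: [0.4829, 0.3346, 0.1737]
tcp_rot: [[1.0, 0.005, -0.0], [0.0, 0.002, 1.0], [0.005, -1.0, 0.002]]
force: [-0.0, 0.5, -0.5]
opening: 0.687
```

Run:
```python
from h import *
c=eyes.capture('side');s=bot.read_state();print(s['position'],s['opening'],s['force'])
g=cv2.resize(c['image'][120:240,220:350],None,fx=4.5,fy=4.5,interpolation=cv2.INTER_CUBIC)
cv2.imwrite('pics/g8.png',((g/255.)**.5*255).astype(np.uint8))
```

```text
[0.48300242 0.33466419 0.1738953 ] 0.6942845474966303 [1.04734094 0.78621627 0.02050409]
```

View pics/g8.png

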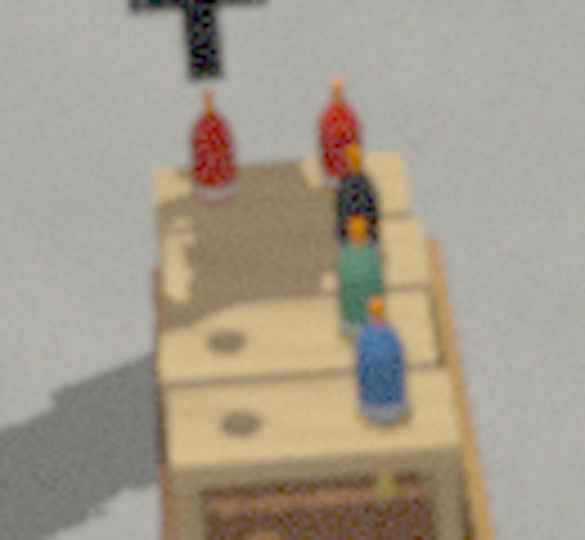

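Red stands upright beside its sample at matching height. Next is black.

Call:
arm_command(translation=[[0,0,-0.5],[0,0,-0.99]], rotation=[[0,0,0],[0,0,0]], grip=[-0.38,-0.38])

```text
time_s: 14.7
position: [0.4808, 0.2544, 0.1702]
tcp_rot: [[1.0, -0.0, -0.003], [0.003, -0.0, 1.0], [-0.0, -1.0, -0.0]]
force: [0.4, -1.5, 0.3]
opening: 0.69
```

Call:
arm_command(translation=[[0,0,-0.5],[0,0,-0.99]], rotation=[[0,0,0],[0,0,0]], grip=[-0.38,-0.38])

```text
time_s: 14.9
position: [0.4805, 0.174, 0.1699]
tcp_rot: [[1.0, -0.002, -0.001], [0.001, -0.0, 1.0], [-0.002, -1.0, -0.0]]
force: [-0.1, -0.3, 0.3]
opening: 0.691
```

Call:
arm_command(translation=[[0,0,-0.5],[0,0,-0.99]], rotation=[[0,0,0],[0,0,0]], grip=[-0.38,-0.38])

```text
time_s: 15.1
position: [0.4805, 0.0947, 0.17]
tcp_rot: [[1.0, -0.002, -0.0], [0.0, 0.0, 1.0], [-0.002, -1.0, 0.0]]
force: [0.2, -0.2, -0.7]
opening: 0.687
```

Call:
arm_command(translation=[[0,0,-0.5],[0,0,-0.99]], rotation=[[0,0,0],[0,0,0]], grip=[-0.38,-0.38])

```text
time_s: 15.3
position: [0.4806, 0.0156, 0.17]
tcp_rot: [[1.0, -0.001, -0.0], [0.0, 0.0, 1.0], [-0.001, -1.0, 0.0]]
force: [0.6, -0.7, 0.1]
opening: 0.689
```

Call:
arm_command(translation=[[0,0,-0.5],[0,0,-0.99]], rotation=[[0,0,0],[0,0,0]], grip=[-0.38,-0.38])

```text
time_s: 15.5
position: [0.4806, -0.0636, 0.17]
tcp_rot: [[1.0, -0.001, 0.0], [-0.0, 0.001, 1.0], [-0.001, -1.0, 0.001]]
force: [1.1, 0.5, 0.5]
opening: 0.693
```

Call:
arm_command(translation=[[0,0,-0.5],[0,0,-0.99]], rotation=[[0,0,0],[0,0,0]], grip=[-0.38,-0.38])

```text
time_s: 15.7
position: [0.4806, -0.1427, 0.1699]
tcp_rot: [[1.0, -0.001, 0.0], [-0.0, 0.001, 1.0], [-0.001, -1.0, 0.001]]
force: [0.9, 0.6, 0.0]
opening: 0.689
```

Call:
arm_command(translation=[[0,0,-0.5],[0,0,-0.99]], rotation=[[0,0,0],[0,0,0]], grip=[-0.38,-0.38])

```text
time_s: 15.9
position: [0.4806, -0.2219, 0.1699]
tcp_rot: [[1.0, -0.001, 0.0], [-0.0, 0.001, 1.0], [-0.001, -1.0, 0.001]]
force: [0.5, 0.0, -0.8]
opening: 0.691
```

Call:
arm_command(translation=[[0,0,-0.5],[0,0,-0.99],[0,0,-0.99],[0,0,-0.99],[0,0,-0.99]], rotation=[[0,0,0],[0,0,0],[0,0,0],[0,0,0],[0,0,0]], grip=[-0.38,-0.38,-0.38,-0.38,-0.38])

```text
time_s: 16.4
position: [0.4806, -0.2982, 0.1699]
tcp_rot: [[1.0, -0.002, -0.0], [0.0, 0.002, 1.0], [-0.002, -1.0, 0.002]]
force: [-0.1, 1.0, -0.1]
opening: 0.692
```

Call:
arm_command(translation=[[-0.045,0.2,-0.01],[-0.045,0.4,-0.01],[-0.045,0.6,-0.01],[-0.045,0.6,-0.01]], rotation=[[0,0,0],[0,0,0],[0,0,0],[0,0,0]], grip=[-0.38,-0.38,-0.38,-0.38])

```text
time_s: 16.8
position: [0.4764, -0.2975, 0.1208]
tcp_rot: [[1.0, -0.004, -0.002], [0.002, 0.004, 1.0], [-0.004, -1.0, 0.004]]
force: [0.3, -0.1, -0.7]
opening: 0.688
```

Call:
arm_command(translation=[[0,0.15,0],[0,0.3,0],[0,0.46,0],[0,0.46,0],[0,0.46,0]], rotation=[[0,0,0],[0,0,0],[0,0,0],[0,0,0],[0,0,0]], grip=[-0.38,-0.38,-0.38,-0.38,-0.38])

```text
time_s: 17.3
position: [0.4776, -0.3004, 0.0855]
tcp_rot: [[1.0, -0.001, -0.0], [0.0, 0.001, 1.0], [-0.001, -1.0, 0.001]]
force: [0.3, -0.6, -0.7]
opening: 0.685
```

Call:
arm_command(translation=[[0,0,0],[0,0,0],[0,0,0],[0,0,0],[0,0,0]], rotation=[[0,0,0],[0,0,0],[0,0,0],[0,0,0],[0,0,0]], grip=[0,1,1,1,1])

```text
time_s: 17.8
position: [0.4779, -0.3006, 0.0862]
tcp_rot: [[1.0, 0.0, -0.0], [0.0, -0.0, 1.0], [0.0, -1.0, -0.0]]
force: [0.1, 1.1, 0.2]
opening: 0.325
```

Call:
arm_command(translation=[[0,0,0],[0,0,0],[0,0,0],[0,0,0],[0,0,0]], rotation=[[0,0,0],[0,0,0],[0,0,0],[0,0,0],[0,0,0]], grip=[1,1,1,1,1])

```text
time_s: 18.3
position: [0.4779, -0.3006, 0.0861]
tcp_rot: [[1.0, 0.0, -0.0], [0.0, -0.0, 1.0], [0.0, -1.0, -0.0]]
force: [0.5, -0.4, 2.5]
opening: 0.312
```

Black is gripped (27 mm). Lift and carry.

Call:
arm_command(translation=[[0,-0.1,0],[0,-0.3,0],[0,-0.6,0],[0,-0.9,0]], rotation=[[0,0,0],[0,0,0],[0,0,0],[0,0,0]], grip=[1,1,1,1])

```text
time_s: 18.7
position: [0.4775, -0.3004, 0.1587]
tcp_rot: [[1.0, -0.001, 0.0], [-0.0, 0.001, 1.0], [-0.001, -1.0, 0.001]]
force: [-0.1, 0.6, -0.2]
opening: 0.309
```

Call:
arm_command(translation=[[0,-0.4,0],[0,-0.8,0],[0,-0.98,0],[0,-0.98,0],[0,-0.98,0]], rotation=[[0,0,0],[0,0,0],[0,0,0],[0,0,0],[0,0,0]], grip=[1,1,1,1,1])

```text
time_s: 19.2
position: [0.4774, -0.3003, 0.2362]
tcp_rot: [[1.0, -0.0, 0.0], [-0.0, 0.0, 1.0], [-0.0, -1.0, 0.0]]
force: [0.0, -0.3, -0.8]
opening: 0.311
```

Call:
arm_command(translation=[[0.01,0,0.5],[0.02,0,1]], rotation=[[0,0,0],[0,0,0]], grip=[1,1])

```text
time_s: 19.4
position: [0.4784, -0.2199, 0.2344]
tcp_rot: [[1.0, -0.003, 0.003], [-0.003, 0.002, 1.0], [-0.003, -1.0, 0.002]]
force: [0.3, 1.0, 1.0]
opening: 0.317
```

Call:
arm_command(translation=[[0.01,0,0.5],[0.02,0,1]], rotation=[[0,0,0],[0,0,0]], grip=[1,1])

```text
time_s: 19.6
position: [0.4797, -0.1387, 0.2346]
tcp_rot: [[1.0, -0.003, 0.001], [-0.001, 0.002, 1.0], [-0.003, -1.0, 0.002]]
force: [0.9, -0.8, -0.9]
opening: 0.311
```

Call:
arm_command(translation=[[0.01,0,0.5],[0.02,0,1]], rotation=[[0,0,0],[0,0,0]], grip=[1,1])

```text
time_s: 19.8
position: [0.4813, -0.0587, 0.2347]
tcp_rot: [[1.0, -0.003, 0.0], [-0.0, 0.001, 1.0], [-0.003, -1.0, 0.001]]
force: [0.5, 0.1, -0.1]
opening: 0.314
```

Call:
arm_command(translation=[[0.01,0,0.5],[0.02,0,1]], rotation=[[0,0,0],[0,0,0]], grip=[1,1])

```text
time_s: 20.0
position: [0.4828, 0.0212, 0.2347]
tcp_rot: [[1.0, -0.004, 0.0], [-0.0, 0.001, 1.0], [-0.004, -1.0, 0.001]]
force: [1.1, 0.3, -0.1]
opening: 0.313
```

Call:
arm_command(translation=[[0.01,0,0.5],[0.02,0,1]], rotation=[[0,0,0],[0,0,0]], grip=[1,1])

```text
time_s: 20.2
position: [0.4844, 0.101, 0.2347]
tcp_rot: [[1.0, -0.004, 0.0], [-0.0, -0.0, 1.0], [-0.004, -1.0, -0.0]]
force: [0.9, -0.2, 0.5]
opening: 0.315
```

Call:
arm_command(translation=[[0,0,0.5],[0,0,1]], rotation=[[0,0,0],[0,0,0]], grip=[1,1])

```text
time_s: 20.4
position: [0.4844, 0.1809, 0.2346]
tcp_rot: [[1.0, -0.004, -0.0], [0.0, -0.001, 1.0], [-0.004, -1.0, -0.001]]
force: [1.2, -0.1, -0.4]
opening: 0.314
```

Call:
arm_command(translation=[[0,0,0.5],[0,0,0.97],[0,0,0.97],[0,0,0.97],[0,0,0.97]], rotation=[[0,0,0],[0,0,0],[0,0,0],[0,0,0],[0,0,0]], grip=[1,1,1,1,1])

```text
time_s: 20.9
position: [0.4851, 0.256, 0.2352]
tcp_rot: [[1.0, -0.003, 0.0], [-0.0, -0.001, 1.0], [-0.003, -1.0, -0.001]]
force: [0.3, 0.3, -0.5]
opening: 0.314
```

Call:
arm_command(translation=[[0,0.3,0.01],[0,0.6,0.01],[0,0.9,0.01],[0,0.9,0.01]], rotation=[[0,0,0],[0,0,0],[0,0,0],[0,0,0]], grip=[1,1,1,1])

```text
time_s: 21.3
position: [0.4833, 0.2554, 0.1613]
tcp_rot: [[1.0, -0.008, 0.002], [-0.002, -0.003, 1.0], [-0.008, -1.0, -0.003]]
force: [-0.9, -0.6, -0.5]
opening: 0.313
```

Call:
arm_command(translation=[[0,0.25,0],[0,0.5,0],[0,0.7,0],[0,0.82,0],[0,0.82,0]], rotation=[[0,0,0],[0,0,0],[0,0,0],[0,0,0],[0,0,0]], grip=[1,1,1,1,1])

```text
time_s: 21.8
position: [0.4856, 0.257, 0.0984]
tcp_rot: [[1.0, -0.002, 0.001], [-0.001, -0.001, 1.0], [-0.002, -1.0, -0.001]]
force: [0.2, -0.2, 0.2]
opening: 0.316
```

Call:
arm_command(translation=[[0,0.015,0],[0,0.015,0]], rotation=[[0,0,0],[0,0,0]], grip=[1,1])

```text
time_s: 22.0
position: [0.4866, 0.2579, 0.0985]
tcp_rot: [[1.0, 0.002, 0.0], [-0.0, 0.0, 1.0], [0.002, -1.0, 0.0]]
force: [-0.3, 0.8, 0.1]
opening: 0.312
```

Call:
arm_command(translation=[[0,0.015,0],[0,0.015,0]], rotation=[[0,0,0],[0,0,0]], grip=[1,1])

```text
time_s: 22.2
position: [0.486, 0.258, 0.0968]
tcp_rot: [[1.0, 0.001, -0.0], [0.0, 0.0, 1.0], [0.001, -1.0, 0.0]]
force: [-0.4, -0.2, -0.5]
opening: 0.307
```

Call:
arm_command(translation=[[0,0.015,0],[0,0.015,0]], rotation=[[0,0,0],[0,0,0]], grip=[1,1])

```text
time_s: 22.4
position: [0.4859, 0.2579, 0.0952]
tcp_rot: [[1.0, 0.0, -0.0], [0.0, 0.0, 1.0], [0.0, -1.0, 0.0]]
force: [1.4, 0.0, 0.3]
opening: 0.311
```

Call:
arm_command(translation=[[0,0.015,0],[0,0.015,0]], rotation=[[0,0,0],[0,0,0]], grip=[1,1])

```text
time_s: 22.6
position: [0.4862, 0.2577, 0.0941]
tcp_rot: [[1.0, 0.001, -0.0], [0.0, -0.0, 1.0], [0.001, -1.0, -0.0]]
force: [0.7, -1.2, 2.0]
opening: 0.312
```

Call:
arm_command(translation=[[0,0.012,0],[0,0.012,0]], rotation=[[0,0,0],[0,0,0]], grip=[1,1])

```text
time_s: 22.8
position: [0.4865, 0.2575, 0.0934]
tcp_rot: [[1.0, 0.001, -0.0], [0.0, -0.0, 1.0], [0.001, -1.0, -0.0]]
force: [1.0, -2.2, 4.5]
opening: 0.315
```

Black is seated, with about 4 N at the expected height. Release and go for green.

Call:
arm_command(translation=[[0,0,0],[0,0,0],[0,0,0],[0,0,0],[0,0,0]], rotation=[[0,0,0],[0,0,0],[0,0,0],[0,0,0],[0,0,0]], grip=[0.2,0,-0.3,-0.38,-0.38])

```text
time_s: 23.3
position: [0.4855, 0.2579, 0.0928]
tcp_rot: [[1.0, -0.001, -0.0], [0.0, 0.0, 1.0], [-0.001, -1.0, 0.0]]
force: [0.1, -0.1, 0.6]
opening: 0.65
```

Call:
arm_command(translation=[[0,-0.1,0],[0,-0.3,0],[0,-0.6,0],[0,-0.9,0],[0,-1,0]], rotation=[[0,0,0],[0,0,0],[0,0,0],[0,0,0],[0,0,0]], grip=[-0.38,-0.38,-0.38,-0.38,-0.38])

```text
time_s: 23.8
position: [0.4874, 0.2584, 0.1758]
tcp_rot: [[1.0, 0.005, -0.0], [0.0, 0.002, 1.0], [0.005, -1.0, 0.002]]
force: [0.1, -0.1, 0.4]
opening: 0.687
```

Call:
arm_command(translation=[[-0.02,0,-0.5],[-0.04,0,-1]], rotation=[[0,0,0],[0,0,0]], grip=[-0.38,-0.38])

```text
time_s: 24.0
position: [0.4826, 0.1778, 0.1733]
tcp_rot: [[1.0, 0.001, -0.003], [0.003, 0.0, 1.0], [0.001, -1.0, 0.0]]
force: [0.7, -0.5, 0.7]
opening: 0.693
```

Call:
arm_command(translation=[[-0.02,0,-0.5],[-0.04,0,-1]], rotation=[[0,0,0],[0,0,0]], grip=[-0.38,-0.38])

```text
time_s: 24.2
position: [0.4788, 0.0966, 0.1728]
tcp_rot: [[1.0, -0.0, -0.001], [0.001, 0.0, 1.0], [-0.0, -1.0, 0.0]]
force: [0.7, -0.9, -0.4]
opening: 0.688
```

Call:
arm_command(translation=[[-0.02,0,-0.5],[-0.04,0,-1]], rotation=[[0,0,0],[0,0,0]], grip=[-0.38,-0.38])

```text
time_s: 24.4
position: [0.4757, 0.0164, 0.1728]
tcp_rot: [[1.0, -0.0, -0.0], [0.0, 0.0, 1.0], [-0.0, -1.0, 0.0]]
force: [0.4, 0.5, 0.5]
opening: 0.688
```

Call:
arm_command(translation=[[-0.02,0,-0.5],[-0.04,0,-1]], rotation=[[0,0,0],[0,0,0]], grip=[-0.38,-0.38])

```text
time_s: 24.6
position: [0.4725, -0.0636, 0.1728]
tcp_rot: [[1.0, -0.0, 0.0], [-0.0, 0.0, 1.0], [-0.0, -1.0, 0.0]]
force: [0.1, -0.2, -0.8]
opening: 0.69
```

Call:
arm_command(translation=[[-0.02,0,-0.5],[-0.04,0,-1]], rotation=[[0,0,0],[0,0,0]], grip=[-0.38,-0.38])

```text
time_s: 24.8
position: [0.4693, -0.1436, 0.1728]
tcp_rot: [[1.0, -0.0, 0.0], [-0.0, 0.0, 1.0], [-0.0, -1.0, 0.0]]
force: [0.5, 0.4, -0.3]
opening: 0.692
```

Call:
arm_command(translation=[[-0.02,0,-0.5],[-0.04,0,-1],[-0.04,0,-1],[-0.04,0,-1],[-0.04,0,-1]], rotation=[[0,0,0],[0,0,0],[0,0,0],[0,0,0],[0,0,0]], grip=[-0.38,-0.38,-0.38,-0.38,-0.38])

```text
time_s: 25.3
position: [0.4659, -0.2209, 0.1726]
tcp_rot: [[1.0, -0.001, -0.0], [0.0, 0.002, 1.0], [-0.001, -1.0, 0.002]]
force: [0.7, -0.2, 0.5]
opening: 0.69
```

Run:
```python
from h import *
c=eyes.capture('side');s=bot.read_state();print(s['position'],s['opening'],s['force'])
g=cv2.resize(c['image'][120:400,200:360],None,fx=2.1,fy=2.1,interpolation=cv2.INTER_CUBIC)
cv2.imwrite('pics/g9.png',((g/255.)**.5*255).astype(np.uint8))
```

```text
[ 0.46610313 -0.2206097   0.1726959 ] 0.6892179384156492 [-0.48339407  0.22990347  0.75052302]
```

View pics/g9.png

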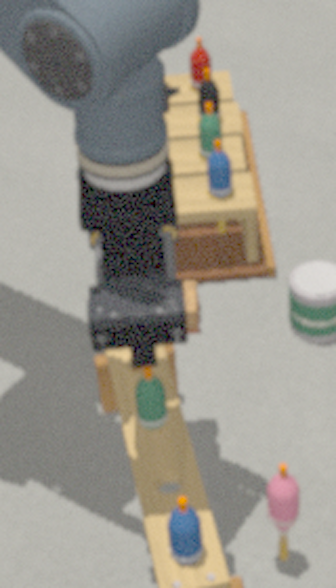

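The gripper is above green at (148,400 in the crop); the stands are hidden behind the arm. Continuing.

Call:
arm_command(translation=[[0,0.2,-0.03],[0,0.4,-0.03],[0,0.6,-0.03],[0,0.6,-0.03]], rotation=[[0,0,0],[0,0,0],[0,0,0],[0,0,0]], grip=[-0.38,-0.38,-0.38,-0.38])

```text
time_s: 25.75
position: [0.4653, -0.222, 0.1233]
tcp_rot: [[1.0, -0.004, -0.002], [0.002, 0.003, 1.0], [-0.004, -1.0, 0.003]]
force: [-1.1, 0.8, -0.1]
opening: 0.686
```

Call:
arm_command(translation=[[0,0.15,0],[0,0.3,0],[0,0.48,0],[0,0.48,0],[0,0.48,0]], rotation=[[0,0,0],[0,0,0],[0,0,0],[0,0,0],[0,0,0]], grip=[-0.38,-0.38,-0.38,-0.38,-0.38])

```text
time_s: 26.25
position: [0.4665, -0.2244, 0.0863]
tcp_rot: [[1.0, -0.001, -0.0], [0.0, 0.0, 1.0], [-0.001, -1.0, 0.0]]
force: [0.9, 0.5, 0.6]
opening: 0.688
```

Call:
arm_command(translation=[[0,0,0],[0,0,0],[0,0,0],[0,0,0],[0,0,0]], rotation=[[0,0,0],[0,0,0],[0,0,0],[0,0,0],[0,0,0]], grip=[0,1,1,1,1])

```text
time_s: 26.75
position: [0.4667, -0.2247, 0.0868]
tcp_rot: [[1.0, 0.0, -0.0], [0.0, -0.0, 1.0], [0.0, -1.0, -0.0]]
force: [0.1, -0.8, -0.0]
opening: 0.318
```

Call:
arm_command(translation=[[0,0,0],[0,0,0],[0,0,0],[0,0,0],[0,0,0]], rotation=[[0,0,0],[0,0,0],[0,0,0],[0,0,0],[0,0,0]], grip=[1,1,1,1,1])

```text
time_s: 27.25
position: [0.4667, -0.2247, 0.0867]
tcp_rot: [[1.0, 0.0, -0.0], [0.0, -0.0, 1.0], [0.0, -1.0, -0.0]]
force: [-1.1, -1.5, 2.0]
opening: 0.315
```

Call:
arm_command(translation=[[0,-0.1,0],[0,-0.3,0],[0,-0.6,0],[0,-0.9,0]], rotation=[[0,0,0],[0,0,0],[0,0,0],[0,0,0]], grip=[1,1,1,1])

```text
time_s: 27.65
position: [0.4661, -0.224, 0.1593]
tcp_rot: [[1.0, -0.001, -0.0], [0.0, 0.001, 1.0], [-0.001, -1.0, 0.001]]
force: [-0.7, -0.5, 0.4]
opening: 0.315
```

Call:
arm_command(translation=[[0,-0.4,0],[0,-0.8,0],[0,-0.98,0],[0,-0.98,0],[0,-0.98,0]], rotation=[[0,0,0],[0,0,0],[0,0,0],[0,0,0],[0,0,0]], grip=[1,1,1,1,1])

```text
time_s: 28.15
position: [0.4662, -0.2241, 0.2368]
tcp_rot: [[1.0, -0.0, -0.0], [0.0, 0.0, 1.0], [-0.0, -1.0, 0.0]]
force: [0.3, 0.1, -0.6]
opening: 0.313
```

Call:
arm_command(translation=[[0.02,0,0.5],[0.035,0,1]], rotation=[[0,0,0],[0,0,0]], grip=[1,1])

```text
time_s: 28.35
position: [0.4684, -0.1439, 0.2353]
tcp_rot: [[1.0, -0.003, 0.003], [-0.003, 0.002, 1.0], [-0.003, -1.0, 0.002]]
force: [0.0, 0.9, -0.8]
opening: 0.316
```

Call:
arm_command(translation=[[0.02,0,0.5],[0.035,0,1]], rotation=[[0,0,0],[0,0,0]], grip=[1,1])

```text
time_s: 28.55
position: [0.4708, -0.0627, 0.2353]
tcp_rot: [[1.0, -0.004, 0.001], [-0.001, 0.002, 1.0], [-0.004, -1.0, 0.002]]
force: [0.6, 0.5, -0.4]
opening: 0.314
```

Call:
arm_command(translation=[[0.02,0,0.5],[0.035,0,1]], rotation=[[0,0,0],[0,0,0]], grip=[1,1])

```text
time_s: 28.75
position: [0.4736, 0.0173, 0.2354]
tcp_rot: [[1.0, -0.004, 0.0], [-0.0, 0.001, 1.0], [-0.004, -1.0, 0.001]]
force: [0.6, 0.2, -0.6]
opening: 0.314
```

Call:
arm_command(translation=[[0.02,0,0.5],[0.035,0,1]], rotation=[[0,0,0],[0,0,0]], grip=[1,1])

```text
time_s: 28.95
position: [0.4764, 0.0971, 0.2353]
tcp_rot: [[1.0, -0.004, 0.0], [-0.0, 0.0, 1.0], [-0.004, -1.0, 0.0]]
force: [0.4, 0.0, 0.4]
opening: 0.312
```

Call:
arm_command(translation=[[0.02,0,0.5],[0.035,0,1],[0.035,0,1],[0.035,0,1],[0.035,0,1]], rotation=[[0,0,0],[0,0,0],[0,0,0],[0,0,0],[0,0,0]], grip=[1,1,1,1,1])

```text
time_s: 29.45
position: [0.4798, 0.1746, 0.2359]
tcp_rot: [[1.0, -0.003, 0.0], [-0.0, -0.001, 1.0], [-0.003, -1.0, -0.001]]
force: [0.7, -0.8, -0.9]
opening: 0.313
```

Call:
arm_command(translation=[[0.005,0.3,0.08],[0.005,0.6,0.08],[0.005,0.9,0.08],[0.005,0.9,0.08]], rotation=[[0,0,0],[0,0,0],[0,0,0],[0,0,0]], grip=[1,1,1,1])

```text
time_s: 29.85
position: [0.4784, 0.1799, 0.1621]
tcp_rot: [[1.0, -0.008, 0.003], [-0.003, -0.001, 1.0], [-0.008, -1.0, -0.001]]
force: [-0.7, -0.6, -0.4]
opening: 0.313
```

Call:
arm_command(translation=[[0,0.25,0],[0,0.5,0],[0,0.7,0],[0,0.83,0],[0,0.83,0]], rotation=[[0,0,0],[0,0,0],[0,0,0],[0,0,0],[0,0,0]], grip=[1,1,1,1,1])

```text
time_s: 30.35
position: [0.4807, 0.181, 0.0981]
tcp_rot: [[1.0, -0.002, 0.001], [-0.001, -0.0, 1.0], [-0.002, -1.0, -0.0]]
force: [-0.5, -0.4, -0.6]
opening: 0.31
```

Call:
arm_command(translation=[[0,0.015,0],[0,0.015,0]], rotation=[[0,0,0],[0,0,0]], grip=[1,1])

```text
time_s: 30.55
position: [0.4818, 0.1818, 0.0982]
tcp_rot: [[1.0, 0.002, 0.0], [-0.0, 0.0, 1.0], [0.002, -1.0, 0.0]]
force: [-0.1, -1.4, -0.0]
opening: 0.312
```

Call:
arm_command(translation=[[0,0.015,0],[0,0.015,0]], rotation=[[0,0,0],[0,0,0]], grip=[1,1])

```text
time_s: 30.75
position: [0.4813, 0.1819, 0.0966]
tcp_rot: [[1.0, 0.001, -0.0], [0.0, 0.0, 1.0], [0.001, -1.0, 0.0]]
force: [-0.4, 0.2, -1.1]
opening: 0.313
```

Call:
arm_command(translation=[[0,0.015,0],[0,0.015,0]], rotation=[[0,0,0],[0,0,0]], grip=[1,1])

```text
time_s: 30.95
position: [0.4811, 0.1818, 0.0951]
tcp_rot: [[1.0, 0.0, -0.0], [0.0, -0.0, 1.0], [0.0, -1.0, -0.0]]
force: [-0.4, -0.5, 0.9]
opening: 0.314
```

Call:
arm_command(translation=[[0,0.01,0],[0,0.01,0]], rotation=[[0,0,0],[0,0,0]], grip=[1,1])

```text
time_s: 31.15
position: [0.4812, 0.1816, 0.0943]
tcp_rot: [[1.0, 0.0, -0.0], [0.0, -0.0, 1.0], [0.0, -1.0, -0.0]]
force: [-0.5, -1.7, 1.6]
opening: 0.315
```

Call:
arm_command(translation=[[0,0.014,0],[0,0.014,0]], rotation=[[0,0,0],[0,0,0]], grip=[1,1])

```text
time_s: 31.35
position: [0.4812, 0.1815, 0.0934]
tcp_rot: [[1.0, 0.0, -0.0], [0.001, -0.001, 1.0], [0.0, -1.0, -0.001]]
force: [0.2, -2.5, 5.1]
opening: 0.31
```

Call:
arm_command(translation=[[0,0,0],[0,0,0],[0,0,0],[0,0,0],[0,0,0]], rotation=[[0,0,0],[0,0,0],[0,0,0],[0,0,0],[0,0,0]], grip=[0.2,0,-0.3,-0.38,-0.38])

```text
time_s: 31.85
position: [0.4809, 0.182, 0.0929]
tcp_rot: [[1.0, -0.0, -0.0], [0.0, 0.0, 1.0], [-0.0, -1.0, 0.0]]
force: [-0.2, -0.6, -0.4]
opening: 0.65
```

Call:
arm_command(translation=[[0,-0.1,0],[0,-0.3,0],[0,-0.6,0],[0,-0.9,0],[0,-1,0]], rotation=[[0,0,0],[0,0,0],[0,0,0],[0,0,0],[0,0,0]], grip=[-0.38,-0.38,-0.38,-0.38,-0.38])

```text
time_s: 32.35
position: [0.4826, 0.1822, 0.1757]
tcp_rot: [[1.0, 0.005, -0.0], [0.0, 0.001, 1.0], [0.005, -1.0, 0.001]]
force: [-0.1, -0.7, 0.4]
opening: 0.687
```

Call:
arm_command(translation=[[0,0,-0.5],[0.01,0,-1]], rotation=[[0,0,0],[0,0,0]], grip=[-0.38,-0.38])

```text
time_s: 32.55
position: [0.4817, 0.1018, 0.1734]
tcp_rot: [[1.0, 0.001, -0.003], [0.003, -0.0, 1.0], [0.001, -1.0, -0.0]]
force: [0.4, -0.3, -0.5]
opening: 0.692
```

Call:
arm_command(translation=[[0,0,-0.5],[0.01,0,-1]], rotation=[[0,0,0],[0,0,0]], grip=[-0.38,-0.38])

```text
time_s: 32.75
position: [0.482, 0.0207, 0.1729]
tcp_rot: [[1.0, -0.0, -0.001], [0.001, 0.0, 1.0], [-0.0, -1.0, 0.0]]
force: [0.3, -0.6, -0.5]
opening: 0.692
```

Call:
arm_command(translation=[[0,0,-0.5],[0.01,0,-1]], rotation=[[0,0,0],[0,0,0]], grip=[-0.38,-0.38])

```text
time_s: 32.95
position: [0.4828, -0.0595, 0.1728]
tcp_rot: [[1.0, -0.001, -0.0], [0.0, 0.0, 1.0], [-0.001, -1.0, 0.0]]
force: [0.7, 0.9, 0.2]
opening: 0.695
```

Call:
arm_command(translation=[[0,0,-0.5],[0.01,0,-1]], rotation=[[0,0,0],[0,0,0]], grip=[-0.38,-0.38])

```text
time_s: 33.15
position: [0.4836, -0.1396, 0.1728]
tcp_rot: [[1.0, -0.001, 0.0], [-0.0, 0.0, 1.0], [-0.001, -1.0, 0.0]]
force: [-0.1, 0.4, -0.4]
opening: 0.69
```

Call:
arm_command(translation=[[0,0,-0.5],[0.01,0,-1]], rotation=[[0,0,0],[0,0,0]], grip=[-0.38,-0.38])

```text
time_s: 33.35
position: [0.4844, -0.2196, 0.1727]
tcp_rot: [[1.0, -0.001, 0.0], [-0.0, 0.001, 1.0], [-0.001, -1.0, 0.001]]
force: [-0.4, 0.4, 0.9]
opening: 0.691
```

Call:
arm_command(translation=[[0,0,-0.5],[0.01,0,-1]], rotation=[[0,0,0],[0,0,0]], grip=[-0.38,-0.38])

```text
time_s: 33.55
position: [0.4852, -0.2995, 0.1726]
tcp_rot: [[1.0, -0.001, 0.0], [-0.0, 0.001, 1.0], [-0.001, -1.0, 0.001]]
force: [0.4, -0.5, 0.3]
opening: 0.694
```

Call:
arm_command(translation=[[0,0,-0.5],[0.01,0,-0.97],[0.01,0,-0.97],[0.01,0,-0.97],[0.01,0,-0.97]], rotation=[[0,0,0],[0,0,0],[0,0,0],[0,0,0],[0,0,0]], grip=[-0.38,-0.38,-0.38,-0.38,-0.38])

```text
time_s: 34.05
position: [0.4861, -0.3742, 0.1725]
tcp_rot: [[1.0, -0.001, -0.0], [0.0, 0.002, 1.0], [-0.001, -1.0, 0.002]]
force: [-0.5, 1.2, 0.4]
opening: 0.692
```

Call:
arm_command(translation=[[0.01,0.2,-0.005],[0.01,0.4,-0.005],[0.01,0.6,-0.005],[0.01,0.6,-0.005]], rotation=[[0,0,0],[0,0,0],[0,0,0],[0,0,0]], grip=[-0.38,-0.38,-0.38,-0.38])

```text
time_s: 34.45
position: [0.4862, -0.3729, 0.123]
tcp_rot: [[1.0, -0.004, -0.002], [0.002, 0.005, 1.0], [-0.004, -1.0, 0.005]]
force: [0.5, 1.0, -0.2]
opening: 0.692
```

Call:
arm_command(translation=[[0,0.15,0],[0,0.3,0],[0,0.48,0],[0,0.48,0],[0,0.48,0]], rotation=[[0,0,0],[0,0,0],[0,0,0],[0,0,0],[0,0,0]], grip=[-0.38,-0.38,-0.38,-0.38,-0.38])

```text
time_s: 34.95
position: [0.4872, -0.3759, 0.086]
tcp_rot: [[1.0, -0.001, -0.0], [0.0, 0.001, 1.0], [-0.001, -1.0, 0.001]]
force: [0.8, -0.5, 0.5]
opening: 0.691
```

Call:
arm_command(translation=[[0,0,0],[0,0,0],[0,0,0],[0,0,0],[0,0,0]], rotation=[[0,0,0],[0,0,0],[0,0,0],[0,0,0],[0,0,0]], grip=[0,1,1,1,1])

```text
time_s: 35.45
position: [0.4875, -0.3762, 0.0869]
tcp_rot: [[1.0, 0.0, 0.0], [-0.0, -0.0, 1.0], [0.0, -1.0, -0.0]]
force: [-0.0, 1.7, 1.3]
opening: 0.322
```

Call:
arm_command(translation=[[0,0,0],[0,0,0],[0,0,0],[0,0,0],[0,0,0]], rotation=[[0,0,0],[0,0,0],[0,0,0],[0,0,0],[0,0,0]], grip=[1,1,1,1,1])

```text
time_s: 35.95
position: [0.4875, -0.376, 0.0868]
tcp_rot: [[1.0, 0.0, -0.0], [0.0, 0.0, 1.0], [0.0, -1.0, 0.0]]
force: [0.2, 0.9, 2.0]
opening: 0.313
```

Gripped. Carry blue to its stand.

Call:
arm_command(translation=[[0,-0.1,0],[0,-0.3,0],[0,-0.6,0],[0,-0.9,0]], rotation=[[0,0,0],[0,0,0],[0,0,0],[0,0,0]], grip=[1,1,1,1])

```text
time_s: 36.35
position: [0.4872, -0.3762, 0.1594]
tcp_rot: [[1.0, -0.001, -0.0], [0.0, 0.0, 1.0], [-0.001, -1.0, 0.0]]
force: [0.8, -0.5, -0.7]
opening: 0.313
```

Call:
arm_command(translation=[[0,-0.4,0],[0,-0.8,0],[0,-0.98,0],[0,-0.98,0],[0,-0.98,0]], rotation=[[0,0,0],[0,0,0],[0,0,0],[0,0,0],[0,0,0]], grip=[1,1,1,1,1])

```text
time_s: 36.85
position: [0.4871, -0.376, 0.2369]
tcp_rot: [[1.0, -0.0, -0.0], [0.0, 0.0, 1.0], [-0.0, -1.0, 0.0]]
force: [-0.5, 0.1, -0.8]
opening: 0.312
```

Call:
arm_command(translation=[[0,0,0.5],[-0.01,0,1]], rotation=[[0,0,0],[0,0,0]], grip=[1,1])

```text
time_s: 37.05
position: [0.4856, -0.2955, 0.2349]
tcp_rot: [[1.0, -0.003, 0.002], [-0.002, 0.003, 1.0], [-0.003, -1.0, 0.002]]
force: [-0.4, 0.9, 0.2]
opening: 0.314
```

Call:
arm_command(translation=[[0,0,0.5],[-0.01,0,1]], rotation=[[0,0,0],[0,0,0]], grip=[1,1])

```text
time_s: 37.25
position: [0.4846, -0.2142, 0.2352]
tcp_rot: [[1.0, -0.003, 0.001], [-0.001, 0.002, 1.0], [-0.003, -1.0, 0.002]]
force: [1.6, 0.4, 0.5]
opening: 0.312
```

Call:
arm_command(translation=[[0,0,0.5],[-0.01,0,1]], rotation=[[0,0,0],[0,0,0]], grip=[1,1])

```text
time_s: 37.45
position: [0.4837, -0.1342, 0.2354]
tcp_rot: [[1.0, -0.003, 0.0], [-0.0, 0.002, 1.0], [-0.003, -1.0, 0.002]]
force: [-0.0, -0.0, 0.1]
opening: 0.313
```

Call:
arm_command(translation=[[0,0,0.5],[-0.01,0,1]], rotation=[[0,0,0],[0,0,0]], grip=[1,1])

```text
time_s: 37.65
position: [0.4829, -0.0543, 0.2355]
tcp_rot: [[1.0, -0.003, 0.0], [-0.0, 0.001, 1.0], [-0.003, -1.0, 0.001]]
force: [0.6, -0.1, 0.3]
opening: 0.311
```

Call:
arm_command(translation=[[0,0,0.5],[0,0,1]], rotation=[[0,0,0],[0,0,0]], grip=[1,1])

```text
time_s: 37.85
position: [0.4828, 0.0255, 0.2355]
tcp_rot: [[1.0, -0.003, 0.0], [-0.0, 0.001, 1.0], [-0.003, -1.0, 0.001]]
force: [0.4, -0.1, -1.4]
opening: 0.312
```

Call:
arm_command(translation=[[0,0,0.5],[0,0,1],[0,0,1],[0,0,1],[0,0,1]], rotation=[[0,0,0],[0,0,0],[0,0,0],[0,0,0],[0,0,0]], grip=[1,1,1,1,1])

```text
time_s: 38.35
position: [0.4837, 0.103, 0.2362]
tcp_rot: [[1.0, -0.002, 0.0], [-0.0, -0.001, 1.0], [-0.002, -1.0, -0.001]]
force: [-0.2, -0.2, -0.4]
opening: 0.311
```

Call:
arm_command(translation=[[0,0.3,0.02],[0,0.6,0.02],[0,0.9,0.02],[0,0.9,0.02]], rotation=[[0,0,0],[0,0,0],[0,0,0],[0,0,0]], grip=[1,1,1,1])

```text
time_s: 38.75
position: [0.4817, 0.1038, 0.1623]
tcp_rot: [[1.0, -0.008, 0.003], [-0.003, -0.0, 1.0], [-0.008, -1.0, -0.0]]
force: [0.2, -0.7, -0.8]
opening: 0.317
```

Call:
arm_command(translation=[[0,0.25,0],[0,0.5,0],[0,0.7,0],[0,0.83,0],[0,0.83,0]], rotation=[[0,0,0],[0,0,0],[0,0,0],[0,0,0],[0,0,0]], grip=[1,1,1,1,1])

```text
time_s: 39.25
position: [0.484, 0.1047, 0.0982]
tcp_rot: [[1.0, -0.002, 0.001], [-0.001, -0.0, 1.0], [-0.002, -1.0, -0.0]]
force: [-0.2, 0.1, 0.7]
opening: 0.317
```

Call:
arm_command(translation=[[0,0.015,0],[0,0.015,0]], rotation=[[0,0,0],[0,0,0]], grip=[1,1])

```text
time_s: 39.45
position: [0.485, 0.1053, 0.0983]
tcp_rot: [[1.0, 0.002, 0.0], [-0.0, -0.0, 1.0], [0.002, -1.0, -0.0]]
force: [0.2, 0.9, 0.5]
opening: 0.31
```

Call:
arm_command(translation=[[0,0.015,0],[0,0.015,0]], rotation=[[0,0,0],[0,0,0]], grip=[1,1])

```text
time_s: 39.65
position: [0.4845, 0.1055, 0.0967]
tcp_rot: [[1.0, 0.001, -0.0], [0.0, -0.0, 1.0], [0.001, -1.0, -0.0]]
force: [0.2, 0.6, -0.8]
opening: 0.312
```

Call:
arm_command(translation=[[0,0.015,0],[0,0.015,0]], rotation=[[0,0,0],[0,0,0]], grip=[1,1])

```text
time_s: 39.85
position: [0.4844, 0.1054, 0.0952]
tcp_rot: [[1.0, 0.001, -0.0], [0.0, -0.0, 1.0], [0.001, -1.0, -0.0]]
force: [0.5, -1.2, 1.1]
opening: 0.31
```

Call:
arm_command(translation=[[0,0.01,0],[0,0.01,0]], rotation=[[0,0,0],[0,0,0]], grip=[1,1])

```text
time_s: 40.05
position: [0.4847, 0.1053, 0.0944]
tcp_rot: [[1.0, 0.001, -0.0], [0.0, -0.0, 1.0], [0.001, -1.0, -0.0]]
force: [-0.3, -0.0, 2.0]
opening: 0.313
```

Same seating signature as green. A last 1 mm press, then release, retreat up and clear the view toward the tin-free side.

Call:
arm_command(translation=[[0,0.014,0],[0,0.014,0]], rotation=[[0,0,0],[0,0,0]], grip=[1,1])

```text
time_s: 40.25
position: [0.485, 0.105, 0.0935]
tcp_rot: [[1.0, 0.002, -0.0], [0.0, -0.001, 1.0], [0.002, -1.0, -0.001]]
force: [-0.2, -2.6, 3.6]
opening: 0.31
```

Call:
arm_command(translation=[[0,0,0],[0,0,0],[0,0,0],[0,0,0],[0,0,0]], rotation=[[0,0,0],[0,0,0],[0,0,0],[0,0,0],[0,0,0]], grip=[0.2,0,-0.3,-0.38,-0.38])

```text
time_s: 40.75
position: [0.4839, 0.1056, 0.0929]
tcp_rot: [[1.0, -0.001, -0.0], [0.0, 0.0, 1.0], [-0.001, -1.0, 0.0]]
force: [-0.7, 0.9, 0.1]
opening: 0.649
```

Call:
arm_command(translation=[[0,-0.1,0],[0,-0.3,0],[0,-0.6,0],[0,-0.9,0],[0,-1,0]], rotation=[[0,0,0],[0,0,0],[0,0,0],[0,0,0],[0,0,0]], grip=[-0.38,-0.38,-0.38,-0.38,-0.38])

```text
time_s: 41.25
position: [0.4857, 0.1055, 0.1757]
tcp_rot: [[1.0, 0.005, -0.0], [0.0, -0.0, 1.0], [0.005, -1.0, -0.0]]
force: [0.7, 0.2, 0.1]
opening: 0.692
```

Call:
arm_command(translation=[[0,-0.5,0],[0,-0.9,0]], rotation=[[0,0,0],[0,0,0]], grip=[-0.38,-0.38])

```text
time_s: 41.45
position: [0.4837, 0.1055, 0.2461]
tcp_rot: [[1.0, -0.001, 0.0], [-0.0, 0.0, 1.0], [-0.001, -1.0, 0.0]]
force: [0.4, -0.4, -0.3]
opening: 0.686
```

Call:
arm_command(translation=[[0,0,-0.5],[0,0,-1]], rotation=[[0,0,0],[0,0,0]], grip=[-0.38,-0.38])

```text
time_s: 41.65
position: [0.4846, 0.0254, 0.2463]
tcp_rot: [[1.0, 0.003, -0.003], [0.003, -0.001, 1.0], [0.003, -1.0, -0.001]]
force: [-0.2, -0.1, -0.3]
opening: 0.69
```

Call:
arm_command(translation=[[0,0,-0.5],[0,0,-1]], rotation=[[0,0,0],[0,0,0]], grip=[-0.38,-0.38])

```text
time_s: 41.85
position: [0.4837, -0.0557, 0.245]
tcp_rot: [[1.0, -0.0, -0.001], [0.001, 0.0, 1.0], [-0.0, -1.0, 0.0]]
force: [1.3, -0.0, -0.5]
opening: 0.695
```

Call:
arm_command(translation=[[0,0,-0.5],[0,0,-1],[0,0,-1],[0,0,-1]], rotation=[[0,0,0],[0,0,0],[0,0,0],[0,0,0]], grip=[-0.38,-0.38,-0.38,-0.38])

```text
time_s: 42.25
position: [0.4836, -0.1349, 0.2446]
tcp_rot: [[1.0, -0.001, 0.002], [-0.002, 0.001, 1.0], [-0.001, -1.0, 0.001]]
force: [-0.3, 0.6, -0.2]
opening: 0.69
```

Run:
```python
from h import *
c=eyes.capture('side');t=eyes.capture('top');s=bot.read_state();print(s['time_s'],s['position'],s['force'])
gm=lambda g:((g/255.)**.6*255).astype(np.uint8)
a=cv2.resize(t['image'][185:325,120:345],(675,420));b=cv2.resize(c['image'][130:285,230:380],(0,0),fx=2.7,fy=2.7)
cv2.imwrite('pics/f_top.png',gm(a));cv2.imwrite('pics/f_side.png',gm(cv2.resize(c['image'][130:290,200:380],None,fx=3.6,fy=3.6,interpolation=cv2.INTER_CUBIC)))
for n,k,q in(('top',t,'tin_mid'),('top',t,'sanding_block_mid'),('side',c,'tin_mid')):
    for r in models.spot_point(n,q)[:1]:
        p=np.array(r['point'])*[640,480];print(n,q,p.round(1),onz(k,p,.03).round(3))
```

```text
42.35 [ 0.48360221 -0.13337805  0.24474799] [-0.15480812  0.05371773 -0.28531378]
top tin_mid [315.6 197.8] [ 0.658 -0.026  0.03 ]
top sanding_block_mid [302.6 276.2] [0.483 0.003 0.03 ]
side tin_mid [349.1 264.9] [ 0.648 -0.035  0.03 ]
```

View pics/f_top.png

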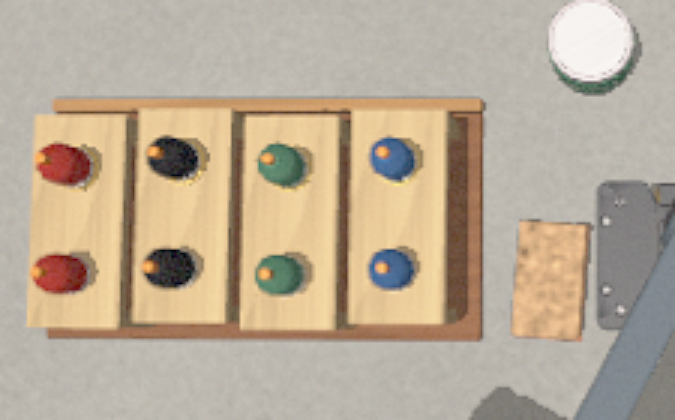

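View pics/f_side.png

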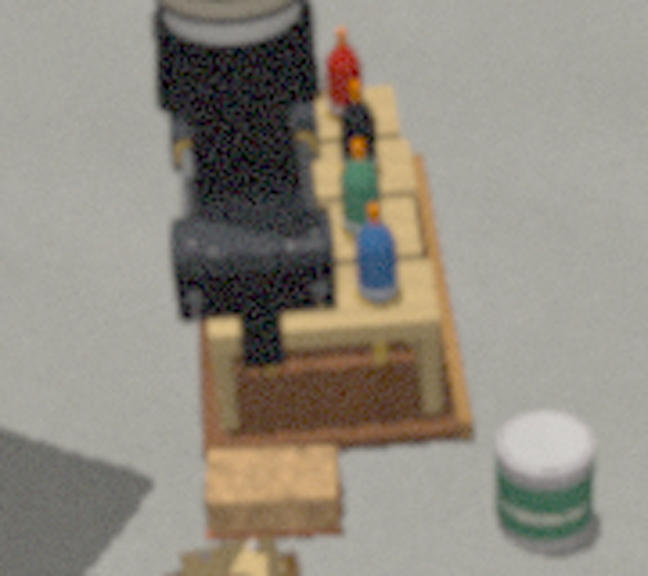

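```bash
python3 -c "
from rig import bot
print(bot.hand_in())"
```

```text
the job is handed in; nothing more can be done
None
```

All four floats are in the stock stands, each in the hole in front of the sample of its own colour: red, black, green, blue. I handed the job in with the simulation clock at about 42 s; the limit is 112 s. No verdict was reported.

**Seating:** Each float was lowered until the force rose to about 4–5 N at the expected height, then released.

**Last checks:**
- **Order and uprightness:** The final top picture shows the four floats upright and in the same order as the samples. Red also matched its sample's height in a side view taken after it was placed. The final side view was partly blocked by the gripper, so I did not check the other three for height that way.
- **Bystanders:** The tin and sanding block show no visible shift in the pictures. The network estimates differ from the first ones by up to 9 mm, which I take as network error. The arm never went near the pink look-alikes, but I did not check them at the end.

**Disagreement found:** The side camera showed the fingertips about 30 mm higher than the reported pose implied. The first close on red therefore only caught its upper taper, 20 mm instead of 28 mm. I opened and regripped lower on the straight body without lifting it. I used that corrected height for all four, and the forces and openings stayed consistent with it.

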